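Sort the teapot maker's tools back to their places

ROBOT

A 6-joint arm with a two-finger parallel gripper is mounted at the origin on the work surface; the furniture and walls round the work are solid. World frame = base frame: x ahead of the robot, y to its left, z up, the work surface at z = 0. Lengths are in m, angles in degrees, forces in N, time in s.
With the tool pointing down it reaches from about 0.35 to 0.875 m from the base axis. Payload 4.2 kg.
Tool frame: the origin (TCP) lies on the centre line of the jaws, within the pads' length; the fingertips stand 25 mm ahead of it and the grasp point (between the pads) lies 6 mm ahead of it (finger_overhang is the distance from the TCP to the fingertips, in m); z points along the fingers, y is the line along which they close (so a half turn about z gives the same grasp; the last joint's range is limited). The gripper opens to 87 mm and grips with 3 to 60 N. Pads are 19 mm wide; open, the fingers measure 117 mm over their backs; the gripper's body (75 mm by 190 mm) begins 51 mm behind the grasp point.
Start: joints at [85.405, 22.042, 0.453, 0, -68.411, -14.817], TCP at [0.208, 0.589, 0.22] pointing down, gripper open.
Joint ranges: [-179.83, 179.83], [-69.29, 118.12], [-61.27, 80.66], [-181.25, 117.63], [-171.15, -9.14], [-177.46, 177.46]. Speed limits (degrees/s): [159.86, 159.86, 180, 180, 180, 180].

INTERFACE

Orientations are given as a 3x3 rotation matrix whose columns are the frame's x, y, z axes.
In Python, from station import sense, capture, finish_job, spot_in, tip_of, finger_overhang gives the robot as it stands. The module is installed in compiled form; this text tells all that it offers.
- The arm moves only by the tool servo_tool, never from a script. Its arguments are lists of equal length, an entry for each row: "slide": the shift along the tool's x, y, z in m, a list of three; "spin": the turn about the tool's z in degrees; "grip": the closure, from 0 (fully open) to 1 (shut). A call has exactly 5 rows; each row is the pose to reach, as a shift and turn from the pose commanded when the call began, along the tool's axes at that moment; what a row does not reach only later rows make up. A row lasts 1/12 s, in which the tool goes at most 41.7 mm and 7.16 degrees, less where a joint would pass 70% of its speed; a pose out of reach is approached as far as the arm can. A call with a gripper value outside its range is refused whole. The fingers move at their own pace and stop on an object; the grip force is fixed at half the most. Time passes only in rows, so rows that repeat a pose let the fingers close, or fill a call up. It gives the time, the measured TCP pose, the force, the opening and the grip force at its end, in the units of the state.
- sense(): the state, without advancing time (a new reading comes with each control period).
- capture(name): name is "scene" or "top"; returns a dict with "pixels" (480x640x3 uint8, blue, green, red), "depth" (480x640 float32, m along the optical axis (not along the pixel's ray), 0 where there is no reading), "fx", "fy", "cx", "cy" (pixels), "k1" (the pictures are not rectified: a ray, as slopes to the right and down, at radius r is drawn at 1 + k1 r^2 times it, then the intrinsics apply), "R" (3x3) and "t" (3): a world point X has camera coordinates R X + t. Camera axes: x right, y down, z forward; pixel columns grow to the right and rows downward; lengths in m; the calibration is good to about 2 mm. A picture is of the moment at which its call begins.
- finish_job(): hands the job in; it is judged then, once.
Trained networks look in the newest picture that a camera, given by its name, has taken for a name from the list of things; names that differ only in an ending like _2 or _b are one class to them, and where a whole thing is asked for, a point or a joint stands for the part that bears it (a point fixed in the world has none). Each returns a list of dicts, best first, with "conf" (0 to 1); they miss things now and then, are a little off and sometimes report something else, mostly with a low value. They report only what shows in the picture. A call takes as long as a camera call.
- spot_in(thing, camera): "point" ([x, y, z] in m, in world coordinates, good to about 4 mm: the middle of the surface that is visible of it).
- tip_of(thing, camera): "point" ([x, y, z] in m, in world coordinates, good to about 4 mm: a listed point, or the origin of a listed thing).
The state is a dict: "time_s": time; "joints": joint angles; "joint_velocities": joint speeds; "effort": joint torques, N m; "tcp_pos": TCP position; "ee_rot": TCP orientation; "wrist_force": force on the tool from outside, world axes, zero at the start; "moment": the same for the moment, N m; "gripper_width": opening from 0.0 (shut) to 1.0 (fully open); "gripper_force": force on a finger pad.
Only numpy, scipy, OpenCV 4.12 (cv2) and the standard library are available. Lean on these libraries where they do the work, as an engineer would, in place of code of your own. Each camera call takes 0.05 s, during which the arm holds its last target. There are 200 camera calls.

TASK

Clear the bench after the session: stand the two loose wooden formers upright in the former board, each down in the seat that fits it; lay the two bamboo brushes side by side on the white brush rest, one in each groove, the handle lying across both bars and the bristles out over the drip dish; and lay the loose wooden rib flat on the floor of the wooden tray beside the rib that is already there. Leave the striped green bowl and the little cup of needles where they stand.

Things in the scene. Friction and masses are not known exactly. Their poses are not given: they have to be found in the camera images.
- former_barrel: Large loose former: barrel-shaped turned block of brown wood, 68 mm high, 63 mm across the belly at mid height, 50 mm at the foot, about 0.14 kg, upright. Origin: centre of its underside; z up along its axis. (A still larger former, 76 mm, fixed at the far left edge, is not part of the job.)
- former_small: The small loose former: a plain tapered turned block of brown wood, 52 mm high, 42 mm across the foot and 47 mm at the top, about 0.06 kg, standing upright. Origin: centre of its underside; z up along its axis.
- bamboo_brush: Large brush: bamboo handle, dark bristles, 124 mm long, 13 mm thick, 0.02 kg, lying on the bench. Origin: middle of its whole length, on its underside. y runs along it: bristle tip at y = -62 mm, butt at +62 mm. Grip the stiff handle, which runs from y = -35 to +62 mm; its middle and the centre of mass are at y = +13.5 mm.
- thin_brush: Small brush: bamboo handle, dark bristles, 74 mm long, 10 mm thick, 0.02 kg, lying on the bench. Origin: middle of its whole length, on its underside. y runs along it: bristle tip at y = -37 mm, butt at +37 mm. Grip the stiff handle, which runs from y = -21 to +37 mm; its middle and the centre of mass are at y = +8 mm.
- wood_rib: The loose wooden rib: a small flat kidney-shaped piece of wood, 25 x 58 x 5 mm (x, y, z), 0.02 kg, lying flat on the bench. Origin: centre of its underside; y along its length. It is the one on the bench; its twin already lies in the wooden tray and stays there.
- former_board: Light wooden board 100 x 176 x 24 mm (x, y, z), fixed, with two round seats 16 mm deep (floors 8 mm above the bench). Origin: centre of its underside, z up. Large seat, 74 mm across, centred at (x, y) = (0, +40) mm, for the large former; small seat, 56 mm across, at (0, -48) mm, for the small former (the large one does not go down in it).
- brush_rest: White brush rest 134 x 150 mm (x, y), fixed. Origin: centre of underside, z up. Two bars along y, 7 mm thick, at x = -47 and -2 mm, tops 24 mm up; humps on them at y = -58, 0, 58 mm rise to 34 mm and leave two grooves along x, 31 mm wide, centred at y = -29 and +29 mm. Drip dish, rim 14 mm high: x = +2 to +67 mm; bristles point to +x. Handle middles belong midway between the bars (x = -24.5 mm).
- wood_tray: Shallow brown wooden tray 96 x 160 x 18 mm (x, y, z), fixed; walls and floor 6 mm thick. Origin: centre of its underside, z up. Its own rib is fixed across its +y half (x -30 to +30, y +30 to +60 mm); the free floor is x -42 to +42, y -74 to +28 mm.
- green_bowl: Bystander: small green and black striped bowl standing upside down, 91 mm across, 52 mm high, loose. Origin: centre of its underside on the bench. Not to be moved.
- needle_cup: Bystander: little brown clay cup with bamboo needles standing in it, 76 x 52 x 72 mm, loose. Origin: centre of its underside. Not to be moved.

How it is judged:
By the outcome, as a careful person would: the job done as asked, in the order asked, and still so for the second after the job is handed in, with the robot touching nothing.
It also fails if it takes over 120 s, if anything falls off the work surface, if the arm or the gripper's body presses on something with over 40 N, if the wrist force passes 120 N, or if a joint passes its speed limit or range.

## Working session

There is one attempt and no reset: what is moved stays moved. The work goes in short steps, Python scripts to look and compute and a tool call to move; the robot and the scene stay as the last step left them, time stands still between calls to the robot, and variables do not carry over. Pictures are saved under pics/ and viewed, at most 14 in all, crops included, and the job is handed in when it is done.

Besides the shell and the picture viewer there is one more tool, called after "Request:" as name([rows], argument=value, ...), one row to a line, values as JSON. servo_tool: Moves the arm, as the interface text tells. Its arguments: {"type":"object","properties":{"slide":{"type":"array"},"spin":{"type":"array"},"grip":{"type":"array"}},"required":["slide","spin","grip"]}

```bash
mkdir -p pics; cat > h.py <<'E'
import numpy as np, cv2
from station import *
def save(cam,name):
    c=capture(cam); cv2.imwrite(f'pics/{name}.png',c['pixels']); np.savez(f'pics/{name}.npz',**c); return c
def world(c):
    v,u=np.mgrid[0:480,0:640].astype(float)
    K=np.array([[c['fx'],0,c['cx']],[0,c['fy'],c['cy']],[0,0,1]],float)
    p=cv2.undistortPoints(np.stack([u.ravel(),v.ravel()],1)[:,None],K,np.array([c['k1'],0,0,0.]))[:,0]
    d=c['depth'].astype(float).ravel()
    X=np.c_[p*d[:,None],d]
    W=(X-np.array(c['t']))@np.array(c['R'])
    return W.reshape(480,640,3)
E
python3 - <<'E'
from h import *
s=sense();print(s['tcp_pos'],np.round(s['ee_rot'],3),s['gripper_width'],finger_overhang)
for cam in('top','scene'):
    save(cam,cam+'0')
    for n in 'former_barrel former_small bamboo_brush thin_brush wood_rib former_board brush_rest wood_tray green_bowl needle_cup'.split():
        a=spot_in(n,cam);b=tip_of(n,cam)
        print(cam,n,[(np.round(x['point'],3).tolist(),round(x['conf'],2)) for x in a[:3]],'|',[(np.round(x['point'],3).tolist(),round(x['conf'],2)) for x in b[:3]])
E
```

```text
[0.20747408 0.58890379 0.21846787] [[ 0.943 -0.333 -0.001]
 [-0.333 -0.943 -0.002]
 [ 0.     0.002 -1.   ]] 0.9986512220469766 0.025
top former_barrel [([0.454, -0.023, 0.065], 0.92)] | [([0.457, -0.022, -0.0], 0.83)]
top former_small [([0.376, 0.258, 0.052], 0.75)] | [([0.376, 0.263, -0.001], 0.83)]
top bamboo_brush [([0.446, 0.141, 0.009], 0.8)] | [([0.449, 0.141, -0.001], 0.58)]
top thin_brush [([0.376, -0.291, 0.009], 0.55)] | [([0.376, -0.29, 0.005], 0.68), ([0.631, -0.017, -0.005], 0.55)]
top wood_rib [([0.459, -0.163, 0.006], 0.64)] | [([0.458, -0.165, 0.001], 0.72)]
top former_board [([0.566, 0.296, 0.022], 0.6), ([0.449, 0.138, 0.011], 0.27)] | [([0.566, 0.301, 0.003], 0.93), ([0.458, -0.167, -0.001], 0.18)]
top brush_rest [([0.628, -0.02, 0.002], 0.84), ([0.379, 0.26, 0.051], 0.52)] | [([0.632, -0.017, -0.004], 0.9)]
top wood_tray [([0.564, -0.286, 0.006], 0.61)] | [([0.562, -0.289, 0.002], 0.57)]
top green_bowl [([0.69, -0.156, 0.033], 0.67)] | [([0.696, -0.16, 0.002], 0.84), ([0.378, 0.265, -0.002], 0.2)]
top needle_cup [([0.691, 0.158, 0.037], 0.73)] | [([0.682, 0.158, -
[... 345 characters left out ...]
.139, -0.001], 0.82)]
scene thin_brush [([0.372, -0.292, 0.008], 0.53)] | [([0.379, -0.29, 0.002], 0.46)]
scene wood_rib [([0.455, -0.164, 0.004], 0.49)] | [([0.453, -0.165, -0.001], 0.6)]
scene former_board [([0.565, 0.292, 0.023], 0.93)] | [([0.568, 0.301, 0.003], 0.57)]
scene brush_rest [([0.622, -0.024, 0.01], 0.72)] | [([0.629, -0.017, 0.002], 0.96)]
scene wood_tray [([0.565, -0.289, 0.009], 0.55)] | [([0.566, -0.286, 0.001], 0.62), ([0.568, 0.302, -0.0], 0.27), ([0.377, -0.292, 0.001], 0.21)]
scene green_bowl [([0.681, -0.162, 0.032], 0.87)] | [([0.697, -0.158, 0.001], 0.82), ([0.68, 0.155, -0.0], 0.24)]
scene needle_cup [([0.683, 0.151, 0.038], 0.6)] | [([0.678, 0.159, -0.002], 0.58)]
```

View pics/top0.png

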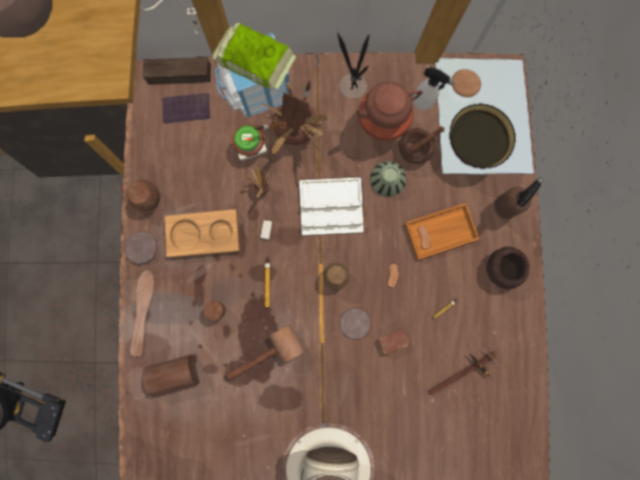

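View pics/scene0.png

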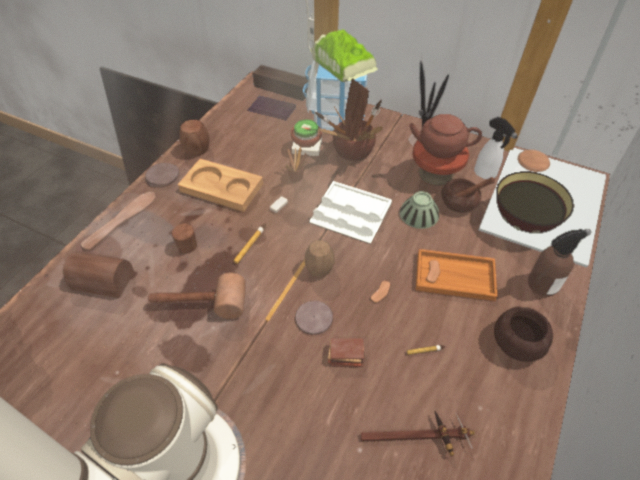

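```bash
cat >> h.py <<'E'
def proj(c,P):
    X=P@np.array(c['R']).T+np.array(c['t']); p=X[...,:2]/X[...,2:]
    p=p*(1+c['k1']*(p**2).sum(-1,keepdims=True))
    return p*[c['fx'],c['fy']]+[c['cx'],c['cy']]
def ortho(c,z,x0,x1,y0,y1,s=1000):
    # row: x decreasing downward, col: y decreasing rightwards
    xs=np.arange(x1,x0,-1/s); ys=np.arange(y1,y0,-1/s)
    P=np.stack(np.broadcast_arrays(xs[:,None],ys[None],z),-1)
    m=proj(c,P).astype(np.float32)
    return cv2.remap(c['pixels'],m[...,0],m[...,1],cv2.INTER_CUBIC)
E
python3 - <<'E'
from h import *
for cam in('top','scene'):
    c=dict(np.load(f'pics/{cam}0.npz')); print(cam,c['fx'],-np.array(c['R']).T@c['t'],c['k1'])
    o=ortho(c,0.01,.33,.75,-.37,.38)
    for i in range(0,750,50): cv2.putText(o,f'{380-i}',(i,8),0,.3,(255,255,255)); cv2.line(o,(i,10),(i,14),(255,255,255))
    for i in range(0,420,50): cv2.putText(o,f'{750-i}',(0,i+3),0,.3,(255,255,255))
    cv2.imwrite(f'pics/o_{cam}.png',o)
    W=world(c)
    # depth-derived top heights/masks near objects
    for n,x,y,zl,zh,r in [('barrel',.457,-.024,.06,.075,.045),('small',.377,.263,.045,.06,.04)]:
        m=(abs(W[...,2]-(zl+zh)/2)<(zh-zl)/2)&(np.hypot(W[...,0]-x,W[...,1]-y)<r)&(c['depth']>0)
        q=W[m]; print(n,len(q),q.mean(0),q.min(0),q.max(0))
    m=(c['depth']>0)&(W[...,0]>.35)&(W[...,0]<.75)&(abs(W[...,1])<.35)&(abs(W[...,2])<.005); print('bench z',np.median(W[m][:,2]))
E
```

```text
top 507.2073150957299 [0.38809283 0.01187942 1.22886539] -0.1339389571283684
barrel 360 [ 0.45680741 -0.02648699  0.06712151] [ 0.43328158 -0.05150243  0.06025321] [ 0.48173078 -0.00064224  0.07457163]
small 298 [0.37890045 0.26043354 0.05071306] [0.35849917 0.23951506 0.04602227] [0.40044727 0.28212239 0.05608152]
bench z 5.503267850258665e-05
scene 498.8074824480799 [-0.09299287 -0.31758408  0.85357325] -0.03366208550157323
barrel 370 [ 0.45361567 -0.02697481  0.0662296 ] [ 0.43101473 -0.05117986  0.06000349] [ 0.48086424 -0.00191511  0.07134509]
small 322 [0.37736048 0.26052395 0.05000475] [0.35482905 0.23697506 0.04511834] [0.4021771  0.28493437 0.05381874]
bench z -0.0007686513060304032
```

View pics/o_top.png

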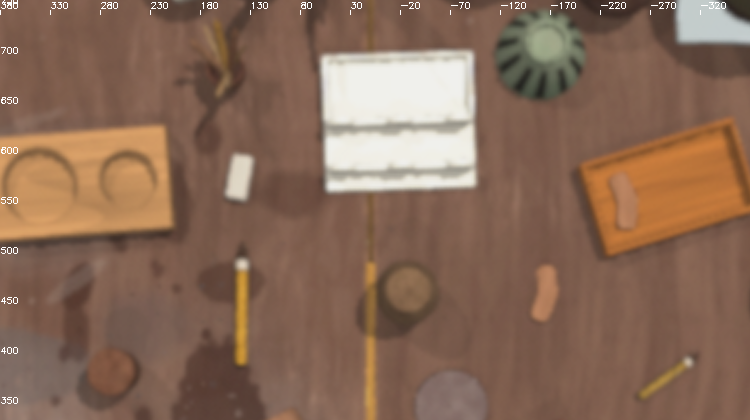

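View pics/o_scene.png

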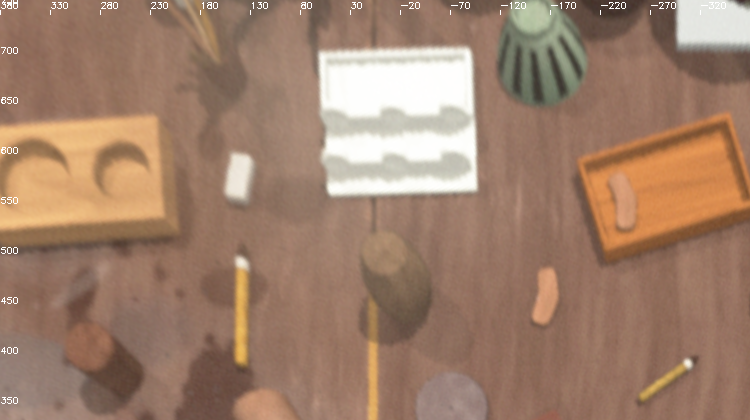

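```bash
cat > m.py <<'E'
from h import *
def run(sfx,names=None):
  for cam in('top','scene'):
    c=dict(np.load(f'pics/{cam}{sfx}.npz'))
    S=2000
    def rect(name,cen,half,z,f):
        o=ortho(c,z,cen[0]-half,cen[0]+half,cen[1]-half,cen[1]+half,S)
        hsv=cv2.cvtColor(o,cv2.COLOR_BGR2HSV).astype(int); m=f(hsv,o.astype(int)).astype(np.uint8)
        m=cv2.morphologyEx(m,cv2.MORPH_OPEN,np.ones((5,5)))
        n,l,st,ce=cv2.connectedComponentsWithStats(m)
        if n<2: print(name,'none');return
        k=1+np.argmax(st[1:,4]); pts=np.argwhere(l==k)
        xy=np.c_[cen[0]+half-pts[:,0]/S,cen[1]+half-pts[:,1]/S].astype(np.float32)
        (cx,cy),(w,h),a=cv2.minAreaRect(xy*1000)
        u,s,vt=np.linalg.svd(xy-xy.mean(0),full_matrices=False)
        ax=vt[0]*np.sign(vt[0][1]) 
        print(cam,name,'rect',np.round([cx,cy,w,h,a],1),'mean',np.round(xy.mean(0)*1000,1),'yaw of long axis(y)',round(np.degrees(np.arctan2(-ax[0],ax[1])),1))
    wood=lambda h,o:(h[...,1]>100)&(h[...,2]>140)
    rect('board',(.567,.30),.125,.024,lambda h,o:(h[...,1]>85)&(h[...,2]>135))
    rect('rest',(.63,-.018),.11,.008,lambda h,o:(h[...,1]<50)&(h[...,2]>140))
    rect('tray',(.565,-.287),.12,.018,lambda h,o:(h[...,1]>140)&(h[...,2]>110))
    rect('rib',(.457,-.165),.05,.005,lambda h,o:(h[...,2]>150))
    rect('brushL',(.445,.141),.08,.0065,lambda h,o:(h[...,2]>140))
    rect('brushS',(.376,-.29),.055,.005,lambda h,o:(h[...,2]>120)&(h[...,1]>110))
E
python3 -c "
from m import *;run('0')"
```

```text
top board rect [567.2 298.1 106.5 181.6   4.3] mean [566.4 298.1] yaw of long axis(y) 4.3
top rest rect [629.9 -19.  140.2 155.6   2. ] mean [630.1 -18.8] yaw of long axis(y) 3.0
top tray rect [ 562.5 -287.6   98.1  163.4   17. ] mean [ 563.2 -290.3] yaw of long axis(y) 16.7
top rib rect [ 457.6 -166.3   23.    55.3   82.6] mean [ 457.6 -165.8] yaw of long axis(y) 81.5
top brushL rect [439.  138.5  13.  106.   90. ] mean [438.8 138.6] yaw of long axis(y) 89.7
top brushS rect [ 369.8 -283.    13.1   54.7   36.5] mean [ 369.7 -283.1] yaw of long axis(y) 36.0
scene board rect [567.2 288.5 226.  249.5  90. ] mean [584.8 281.2] yaw of long axis(y) -52.4
scene rest rect [630.4 -16.6 149.2 157.4   2.2] mean [630.6 -17.4] yaw of long axis(y) -10.9
scene tray rect [ 557.2 -288.3  106.6  160.7   17.2] mean [ 558.  -291.3] yaw of long axis(y) 17.5
scene rib rect [ 458.3 -165.1   25.7   59.7   82.2] mean [ 458.2 -164.4] yaw of long axis(y) 82.5
scene brushL rect [445.  141.2 159.5 160.   90. ] mean [448.3 133.6] yaw of long axis(y) -2.9
scene brushS rect [ 370.2 -281.    11.4   56.3   35.7] mean [ 370.4 -281.3] yaw of long axis(y) 36.0
```

```bash
python3 - <<'E'
from h import *
for cam in('top','scene'):
    c=dict(np.load(f'pics/{cam}0.npz')); W=world(c).reshape(-1,3)[c['depth'].ravel()>0]
    q=W[(abs(W[:,0]-.567)<.1)&(abs(W[:,1]-.3)<.12)&(abs(W[:,2]-.024)<.004)]
    print(cam,'board',cv2.minAreaRect((q[:,:2]*1000).astype(np.float32)),np.median(q[:,2]))
    t=np.radians(4.3);R=np.array([[np.cos(t),-np.sin(t)],[np.sin(t),np.cos(t)]])
    for nm,l,r in(('L',(0,.04),.045),('S',(0,-.048),.035)):
        p=np.array([.5675,.299])+R@l
        f=W[(np.hypot(*(W[:,:2]-p).T)<r)&(W[:,2]<.013)]
        print(nm,p,len(f),f.mean(0),(f.min(0)+f.max(0))/2, np.ptp(f,0))
    q=W[(abs(W[:,0]-.63)<.1)&(abs(W[:,1]+.018)<.1)&(W[:,2]>.02)&(W[:,2]<.036)]
    print('bars',len(q),q.mean(0),q.min(0),q.max(0))
    q=W[(abs(W[:,0]-.565)<.12)&(abs(W[:,1]+.287)<.12)&(W[:,2]>.014)&(W[:,2]<.022)]
    print('tray',cv2.minAreaRect((q[:,:2]*1000).astype(np.float32)))
    q=W[(W[:,0]>.4)&(W[:,0]<.7)&(W[:,1]<-.37)&(W[:,1]>-.5)&(W[:,2]>.05)]
    for x in np.arange(.4,.7,.03):
        s=q[(q[:,0]>=x)&(q[:,0]<x+.03)]
        if len(s): print(' obst x',round(x,2),'max y',round(s[:,1].max(),3),'zmax',round(s[:,2].max(),3))
E
```

```text
top board ((592.74951171875, 309.41607666015625), (157.27658081054688, 196.3499298095703), 3.656393527984619) 0.023672361810751864
L [0.56450085 0.33888741] 675 [0.56439219 0.34032815 0.00777594] [0.56447554 0.3396953  0.00699724] [0.07214429 0.07429953 0.01176765]
S [0.57109898 0.25113511] 378 [0.57082125 0.25253153 0.00783768] [0.57080788 0.25258133 0.00666328] [0.0541666  0.05335633 0.01260482]
bars 364 [ 0.60420843 -0.01930506  0.02720084] [ 0.57687995 -0.09231792  0.0200275 ] [0.69160974 0.05173106 0.03594745]
tray ((607.8306274414062, -271.9031982421875), (191.07228088378906, 165.25967407226562), 17.726608276367188)
 obst x 0.4 max y -0.418 zmax 0.064
 obst x 0.43 max y -0.395 zmax 0.07
 obst x 0.46 max y -0.393 zmax 0.071
 obst x 0.49 max y -0.397 zmax 0.07
 obst x 0.58 max y -0.427 zmax 0.163
 obst x 0.61 max y -0.423 zmax 0.168
 obst x 0.64 max y -0.429 zmax 0.16
scene board ((591.4488525390625, 313.3975524902344), (158.04669189453125, 206.7114715576172), 3.752537250518799) 0.023065888295981225
L [0.56450085 0.33888741] 413 [0.56982603 0.34648716 0.00759383] [0.5698454  0.34514603 0.0076662 ] [0.06595388 0.06907675 0.01057946]
S [0.57109898 0.25113511] 238 [0.57712889 0.25734786 0.00749041] [0.57536505 0.25676281 0.00730874] [0.04830436 0.04759397 0.01128408]
bars 482 [ 0.60224647 -0.02054951  0.02596418] [ 0.57371109 -0.09196309  0.02005778] [0.63334423 0.05503393 0.03569772]
tray ((606.5938110351562, -271.47259521484375), (197.40167236328125, 161.15643310546875), 19.774812698364258)
 obst x 0.4 max y -0.416 zmax 0.063
 obst x 0.43 max y -0.394 zmax 0.067
 obst x 0.46 max y -0.392 zmax 0.067
 obst x 0.49 max y -0.399 zmax 0.067
 obst x 0.58 max y -0.427 zmax 0.163
 obst x 0.61 max y -0.423 zmax 0.165
 obst x 0.64 max y -0.434 zmax 0.158
 obst x 0.67 max y -0.384 zmax 0.079
```

Request:
servo_tool([
  [0,0,0],
  [0,0,0],
  [0,0,0],
  [0,0,0],
  [0,0,0],
], spin=[-6.5,-13,-19.4,-19.4,-19.4], grip=[0,0,0,0,0])

```text
time_s: 2.52
tcp_pos: [0.2077, 0.5894, 0.2195]
ee_rot: [[1.0, -0.003, 0.0], [-0.003, -1.0, -0.0], [0.0, 0.0, -1.0]]
wrist_force: [-0.8, 0.3, 0.2]
gripper_width: 0.997
gripper_force: 0.0
```

Request:
servo_tool([
  [0.012,0.031,0],
  [0.025,0.062,0],
  [0.037,0.092,0],
  [0.05,0.123,0],
  [0.062,0.154,0],
], spin=[0,0,0,0,0], grip=[0,0,0,0,0])

```text
time_s: 2.93
tcp_pos: [0.27, 0.434, 0.2196]
ee_rot: [[1.0, -0.003, 0.0], [-0.003, -1.0, 0.0], [0.0, -0.0, -1.0]]
wrist_force: [0.3, 0.3, 0.8]
gripper_width: 1.001
gripper_force: 0.0
```

Request:
servo_tool([
  [0.012,0.031,0],
  [0.025,0.062,0],
  [0.037,0.092,0],
  [0.05,0.123,0],
  [0.062,0.154,0],
], spin=[0,0,0,0,0], grip=[0,0,0,0,0])

```text
time_s: 3.35
tcp_pos: [0.332, 0.2799, 0.2199]
ee_rot: [[1.0, -0.003, 0.0], [-0.003, -1.0, 0.001], [0.0, -0.001, -1.0]]
wrist_force: [1.2, -0.0, 0.1]
gripper_width: 1.002
gripper_force: 0.0
```

Request:
servo_tool([
  [0.012,0.031,0],
  [0.025,0.062,0],
  [0.037,0.092,0],
  [0.05,0.123,0],
  [0.062,0.154,0],
], spin=[0,0,0,0,0], grip=[0,0,0,0,0])

```text
time_s: 3.77
tcp_pos: [0.394, 0.1259, 0.22]
ee_rot: [[1.0, -0.003, 0.001], [-0.003, -1.0, 0.001], [0.001, -0.001, -1.0]]
wrist_force: [0.6, 1.5, 0.5]
gripper_width: 1.0
gripper_force: 0.0
```

Request:
servo_tool([
  [0.016,0.038,0],
  [0.032,0.076,0],
  [0.048,0.115,0],
  [0.063,0.153,0],
  [0.063,0.153,0],
], spin=[0,0,0,0,0], grip=[0,0,0,0,0])

```text
time_s: 4.18
tcp_pos: [0.4581, -0.031, 0.2195]
ee_rot: [[1.0, -0.011, 0.0], [-0.011, -1.0, -0.001], [0.0, 0.001, -1.0]]
wrist_force: [-0.9, 0.1, 0.3]
gripper_width: 1.0
gripper_force: 0.0
```

Request:
servo_tool([
  [0,0,0.03],
  [0,0,0.06],
  [0,0,0.085],
  [0,0,0.1],
  [0,0,0.1],
], spin=[0,0,0,0,0], grip=[0,0,0,0,0])

```text
time_s: 4.6
tcp_pos: [0.454, -0.0261, 0.1165]
ee_rot: [[1.0, -0.003, -0.007], [-0.003, -1.0, -0.001], [-0.007, 0.001, -1.0]]
wrist_force: [0.5, 0.1, 0.1]
gripper_width: 1.002
gripper_force: 0.0
```

```bash
python3 -c "
from h import *
save('top','top1');s=sense();print(s['tcp_pos'],s['ee_rot'],s['time_s'])"
```

```text
[ 0.45557924 -0.02577313  0.11849718] [[ 0.99999216 -0.00181308 -0.00351959]
 [-0.0018172  -0.99999767 -0.00116709]
 [-0.00351746  0.00117348 -0.99999313]] 4.65
```

Request:
servo_tool([
  [0.001,0,0.02],
  [0.001,0,0.04],
  [0.001,0,0.06],
  [0.001,0,0.073],
  [0.001,0,0.073],
], spin=[0,0,0,0,0], grip=[0,0,0,0,0])

```text
time_s: 5.07
tcp_pos: [0.457, -0.0255, 0.0458]
ee_rot: [[1.0, -0.001, -0.002], [-0.001, -1.0, -0.001], [-0.002, 0.001, -1.0]]
wrist_force: [-0.6, 0.3, -0.1]
gripper_width: 1.0
gripper_force: 0.0
```

Request:
servo_tool([
  [0,0,0],
  [0,0,0],
  [0,0,0],
  [0,0,0],
  [0,0,0],
], spin=[0,0,0,0,0], grip=[0.1,0.2,0.3,0.4,0.5])

```text
time_s: 5.48
tcp_pos: [0.4581, -0.0254, 0.0474]
ee_rot: [[1.0, -0.0, 0.002], [-0.0, -1.0, 0.001], [0.002, -0.001, -1.0]]
wrist_force: [0.2, 0.8, 0.0]
gripper_width: 0.705
gripper_force: 0.0
```

Request:
servo_tool([
  [0,0,0],
  [0,0,0],
  [0,0,0],
  [0,0,0],
  [0,0,0],
], spin=[0,0,0,0,0], grip=[0.6,0.6,0.6,0.6,0.6])

```text
time_s: 5.9
tcp_pos: [0.458, -0.0255, 0.0469]
ee_rot: [[1.0, 0.0, 0.001], [0.0, -1.0, 0.0], [0.001, -0.0, -1.0]]
wrist_force: [0.3, 0.2, 3.2]
gripper_width: 0.589
gripper_force: 29.4
```

```bash
python3 -c "
from h import *
c=save('scene','scene2');p=proj(c,np.array([.457,-.026,.05])).astype(int);print(p)
cv2.imwrite('pics/s2.png',cv2.resize(c['pixels'][p[1]-90:p[1]+70,p[0]-100:p[0]+100],None,fx=3,fy=3))
print(sense()['gripper_width'],sense()['wrist_force'])"
```

```text
[319 253]
0.5913228048773697 [-1.1717409  -0.1791577   3.49932743]
```

View pics/s2.png

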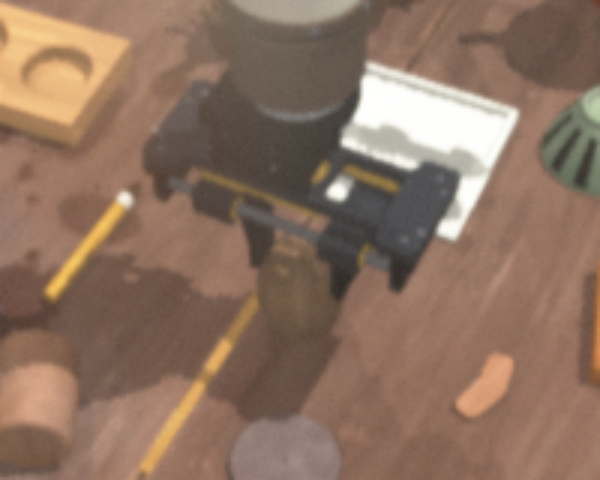

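Request:
servo_tool([
  [0,0,-0.004],
  [0,0,-0.012],
  [0,0,-0.025],
  [0,0,-0.04],
  [0,0,-0.04],
], spin=[0,0,0,0,0], grip=[0.6,0.6,0.6,0.6,0.6])

```text
time_s: 6.37
tcp_pos: [0.4593, -0.0253, 0.089]
ee_rot: [[1.0, 0.0, 0.005], [0.0, -1.0, 0.001], [0.005, -0.001, -1.0]]
wrist_force: [1.2, 0.8, -1.8]
gripper_width: 0.586
gripper_force: 28.8
```

```bash
python3 -c "
from h import *
c=save('scene','scene3');p=proj(c,np.array([.457,-.026,.09])).astype(int)
cv2.imwrite('pics/s3.png',cv2.resize(c['pixels'][p[1]-60:p[1]+70,p[0]-80:p[0]+80],None,fx=4,fy=4))
s=sense();print(s['gripper_width'],s['wrist_force'],s['tcp_pos'],s['gripper_force'])"
```

```text
0.5873479212473487 [ 0.715429    0.45561655 -1.64765944] [ 0.45843953 -0.02530047  0.08777617] 28.842643406242132
```

View pics/s3.png

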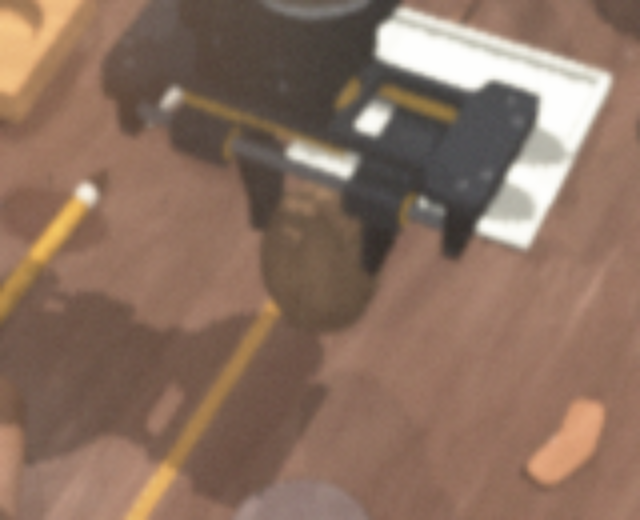

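Request:
servo_tool([
  [0,0,-0.025],
  [0,0,-0.05],
  [0.009,-0.03,-0.05],
  [0.018,-0.06,-0.05],
  [0.026,-0.09,-0.05],
], spin=[0,0,0,0,0], grip=[0.6,0.6,0.6,0.6,0.6])

```text
time_s: 6.83
tcp_pos: [0.4833, 0.0651, 0.1362]
ee_rot: [[1.0, -0.002, -0.0], [-0.002, -1.0, 0.0], [-0.0, -0.0, -1.0]]
wrist_force: [-0.1, 0.3, -1.9]
gripper_width: 0.591
gripper_force: 28.8
```

Request:
servo_tool([
  [0.009,-0.03,0],
  [0.018,-0.06,0],
  [0.026,-0.09,0],
  [0.035,-0.12,0],
  [0.044,-0.15,0],
], spin=[0,0,0,0,0], grip=[0.6,0.6,0.6,0.6,0.6])

```text
time_s: 7.25
tcp_pos: [0.5269, 0.2155, 0.1351]
ee_rot: [[1.0, -0.0, -0.002], [-0.0, -1.0, -0.001], [-0.002, 0.001, -1.0]]
wrist_force: [0.7, -0.0, -1.8]
gripper_width: 0.589
gripper_force: 28.8
```

Request:
servo_tool([
  [0.009,-0.03,0],
  [0.018,-0.06,0],
  [0.027,-0.09,0],
  [0.036,-0.12,0],
  [0.036,-0.125,0],
], spin=[0,0,0,0,0], grip=[0.6,0.6,0.6,0.6,0.6])

```text
time_s: 7.67
tcp_pos: [0.5645, 0.3436, 0.1342]
ee_rot: [[1.0, 0.003, 0.0], [0.003, -1.0, 0.0], [0.0, -0.0, -1.0]]
wrist_force: [0.4, -0.0, -1.8]
gripper_width: 0.586
gripper_force: 28.8
```

Request:
servo_tool([
  [0,0,0],
  [0,0,0],
  [0,0,0.01],
  [0,0,0.02],
  [0,0,0.02],
], spin=[0,0,0,0,0], grip=[0.6,0.6,0.6,0.6,0.6])

```text
time_s: 8.08
tcp_pos: [0.5618, 0.337, 0.1133]
ee_rot: [[1.0, -0.002, -0.005], [-0.002, -1.0, -0.003], [-0.005, 0.003, -1.0]]
wrist_force: [0.1, -0.9, -2.3]
gripper_width: 0.59
gripper_force: 28.8
```

```bash
python3 -c "
from h import *
c=save('top','top4');s=sense();print(s['gripper_width'],s['wrist_force'],s['tcp_pos'],s['gripper_force'],s['time_s'])
print([tip_of('former_barrel','top')])"
```

```text
0.5906342120874142 [ 0.47598909 -0.40293459 -0.98358331] [0.56242844 0.33749372 0.11446995] 28.845994379371405 8.1333
[[{'point': [0.5617, 0.3402, 0.0634], 'conf': 0.69}, {'point': [0.5639, -0.2857, -0.0002], 'conf': 0.24}]]
```

Request:
servo_tool([
  [0.001,-0.001,0.015],
  [0.001,-0.001,0.03],
  [0.001,-0.001,0.042],
  [0.001,-0.001,0.05],
  [0.001,-0.001,0.05],
], spin=[0,0,0,0,0], grip=[0.6,0.6,0.6,0.6,0.6])

```text
time_s: 8.6
tcp_pos: [0.5636, 0.3393, 0.0644]
ee_rot: [[1.0, -0.001, -0.003], [-0.001, -1.0, -0.003], [-0.003, 0.003, -1.0]]
wrist_force: [-0.2, -0.9, -2.6]
gripper_width: 0.586
gripper_force: 28.8
```

Request:
servo_tool([
  [0,0,0.003],
  [0,0,0.006],
  [0,0,0.009],
  [0,0,0.011],
  [0,0,0.011],
], spin=[0,0,0,0,0], grip=[0.6,0.6,0.6,0.6,0.6])

```text
time_s: 9.02
tcp_pos: [0.5645, 0.3403, 0.0553]
ee_rot: [[1.0, -0.0, -0.0], [-0.0, -1.0, -0.0], [-0.0, 0.0, -1.0]]
wrist_force: [-0.0, -0.4, -1.6]
gripper_width: 0.588
gripper_force: 28.8
```

Request:
servo_tool([
  [0,0,0.001],
  [0,0,0.002],
  [0,0,0.002],
  [0,0,0.002],
  [0,0,0.002],
], spin=[0,0,0,0,0], grip=[0.6,0.6,0.6,0.6,0.6])

```text
time_s: 9.43
tcp_pos: [0.5651, 0.3405, 0.0549]
ee_rot: [[1.0, 0.0, 0.001], [0.0, -1.0, 0.001], [0.001, -0.001, -1.0]]
wrist_force: [-1.4, -2.2, 5.5]
gripper_width: 0.583
gripper_force: 29.8
```

Request:
servo_tool([
  [0,0,0],
  [0,0,0],
  [0,0,0],
  [0,0,0],
  [0,0,0],
], spin=[0,0,0,0,0], grip=[0.35,0.25,0.15,0.05,0])

```text
time_s: 9.85
tcp_pos: [0.5646, 0.3404, 0.0531]
ee_rot: [[1.0, -0.0, -0.0], [-0.0, -1.0, -0.0], [-0.0, 0.0, -1.0]]
wrist_force: [0.6, -0.2, -0.4]
gripper_width: 0.865
gripper_force: 0.0
```

Request:
servo_tool([
  [0,0,0],
  [0,0,-0.01],
  [0,0,-0.03],
  [0,0,-0.06],
  [0,0,-0.09],
], spin=[0,0,0,0,0], grip=[0,0,0,0,0])

```text
time_s: 10.27
tcp_pos: [0.5643, 0.34, 0.1444]
ee_rot: [[1.0, -0.0, -0.001], [-0.0, -1.0, -0.001], [-0.001, 0.001, -1.0]]
wrist_force: [0.9, 0.2, -0.3]
gripper_width: 0.995
gripper_force: 0.0
```

```bash
python3 -c "
from h import *
c=save('scene','scene5');s=sense();print(s['gripper_width'],s['wrist_force'],s['tcp_pos'],s['gripper_force'],s['time_s'])
print(tip_of('former_barrel','scene'),tip_of('former_small','scene'))"
```

```text
0.9954303755697725 [1.27971474 1.45155152 5.37864426] [0.56807724 0.34239049 0.15291863] 0.0 10.3167
[{'point': [0.5671, 0.3389, 0.0067], 'conf': 0.89}] [{'point': [0.3837, 0.2624, 0.0014], 'conf': 0.56}]
```

Request:
servo_tool([
  [-0.015,0.006,0],
  [-0.047,0.02,0],
  [-0.08,0.034,0],
  [-0.113,0.047,0],
  [-0.145,0.061,0],
], spin=[0,0,0,0,0], grip=[0,0,0,0,0])

```text
time_s: 10.83
tcp_pos: [0.4178, 0.2781, 0.1427]
ee_rot: [[1.0, -0.001, -0.001], [-0.001, -1.0, -0.001], [-0.001, 0.001, -1.0]]
wrist_force: [-0.1, 0.5, 0.7]
gripper_width: 1.0
gripper_force: 0.0
```

Request:
servo_tool([
  [-0.025,0.011,0],
  [-0.041,0.0175,0],
  [-0.041,0.0175,0],
  [-0.041,0.0175,0.02],
  [-0.041,0.0175,0.04],
], spin=[0,0,0,0,0], grip=[0,0,0,0,0])

```text
time_s: 11.25
tcp_pos: [0.3796, 0.2632, 0.1043]
ee_rot: [[1.0, 0.001, 0.003], [0.001, -1.0, 0.004], [0.003, -0.004, -1.0]]
wrist_force: [-0.7, -0.4, -0.6]
gripper_width: 0.999
gripper_force: 0.0
```

Request:
servo_tool([
  [0,0,0.02],
  [0,0,0.035],
  [0,0,0.05],
  [0,0,0.058],
  [0,0,0.058],
], spin=[0,0,0,0,0], grip=[0,0,0,0,0])

```text
time_s: 11.67
tcp_pos: [0.3782, 0.2611, 0.0437]
ee_rot: [[1.0, -0.001, -0.003], [-0.001, -1.0, -0.003], [-0.003, 0.003, -1.0]]
wrist_force: [0.3, -0.6, 1.0]
gripper_width: 1.005
gripper_force: 0.0
```

Request:
servo_tool([
  [0,0,0],
  [0,0,0],
  [0,0,0],
  [0,0,0],
  [0,0,0],
], spin=[0,0,0,0,0], grip=[0.1,0.2,0.3,0.4,0.4])

```text
time_s: 12.08
tcp_pos: [0.3789, 0.2623, 0.0462]
ee_rot: [[1.0, -0.0, 0.001], [-0.0, -1.0, 0.001], [0.001, -0.001, -1.0]]
wrist_force: [-0.6, -0.2, 0.2]
gripper_width: 0.709
gripper_force: 0.0
```

Request:
servo_tool([
  [0,0,0],
  [0,0,0],
  [0,0,0],
  [0,0,0],
  [0,0,0],
], spin=[0,0,0,0,0], grip=[0.5,0.6,0.7,0.7,0.7])

```text
time_s: 12.5
tcp_pos: [0.3787, 0.262, 0.0457]
ee_rot: [[1.0, -0.0, 0.0], [-0.0, -1.0, 0.0], [0.0, -0.0, -1.0]]
wrist_force: [-0.6, 0.1, 2.1]
gripper_width: 0.496
gripper_force: 30.0
```

Request:
servo_tool([
  [0,0,0],
  [0,0,-0.005],
  [0,0,-0.02],
  [0,0,-0.04],
  [0,0,-0.07],
], spin=[0,0,0,0,0], grip=[0.7,0.7,0.7,0.7,0.7])

```text
time_s: 12.92
tcp_pos: [0.3772, 0.2603, 0.1145]
ee_rot: [[1.0, -0.001, -0.004], [-0.001, -1.0, -0.005], [-0.004, 0.005, -1.0]]
wrist_force: [1.2, 0.5, -0.3]
gripper_width: 0.492
gripper_force: 30.0
```

Request:
servo_tool([
  [0.02,0.001,0],
  [0.05,0.003,0],
  [0.08,0.004,0],
  [0.11,0.005,0],
  [0.14,0.007,0],
], spin=[0,0,0,0,0], grip=[0.7,0.7,0.7,0.7,0.7])

```text
time_s: 13.33
tcp_pos: [0.5198, 0.2547, 0.1157]
ee_rot: [[1.0, -0.0, -0.0], [-0.0, -1.0, 0.0], [-0.0, -0.0, -1.0]]
wrist_force: [-0.5, 0.8, -0.2]
gripper_width: 0.491
gripper_force: 30.0
```

Request:
servo_tool([
  [0.03,0.001,0],
  [0.048,0.002,0],
  [0.052,0.0025,0],
  [0.052,0.0025,0],
  [0.052,0.0025,0.015],
], spin=[0,0,0,0,0], grip=[0.7,0.7,0.7,0.7,0.7])

```text
time_s: 13.75
tcp_pos: [0.5717, 0.2532, 0.103]
ee_rot: [[1.0, 0.0, 0.004], [0.0, -1.0, 0.003], [0.004, -0.003, -1.0]]
wrist_force: [1.0, 0.2, -0.1]
gripper_width: 0.496
gripper_force: 30.0
```

```bash
python3 -c "
from h import *
c=save('top','top6');s=sense();print(s['gripper_width'],s['wrist_force'],s['tcp_pos'],s['gripper_force'],s['time_s'])
print(tip_of('former_small','top'))"
```

```text
0.49900822995109284 [-1.17378381 -0.7879157  -3.51989855] [0.56856288 0.25178859 0.09817423] 29.9995885611861 13.8
[{'point': [0.5684, 0.2536, 0.0592], 'conf': 0.38}]
```

Request:
servo_tool([
  [0,0,0.01],
  [0,0,0.022],
  [0,0,0.034],
  [0,0,0.042],
  [0,0,0.042],
], spin=[0,0,0,0,0], grip=[0.7,0.7,0.7,0.7,0.7])

```text
time_s: 14.27
tcp_pos: [0.569, 0.2518, 0.0567]
ee_rot: [[1.0, 0.0, -0.003], [0.0, -1.0, -0.002], [-0.003, 0.002, -1.0]]
wrist_force: [-0.4, 0.0, -0.3]
gripper_width: 0.499
gripper_force: 30.0
```

Request:
servo_tool([
  [0,0,0.002],
  [0,0,0.004],
  [0,0,0.006],
  [0,0,0.006],
  [0,0,0.006],
], spin=[0,0,0,0,0], grip=[0.7,0.7,0.7,0.7,0.7])

```text
time_s: 14.68
tcp_pos: [0.5713, 0.2529, 0.0537]
ee_rot: [[1.0, 0.0, 0.002], [0.0, -1.0, 0.001], [0.002, -0.001, -1.0]]
wrist_force: [-0.9, -0.2, 4.2]
gripper_width: 0.501
gripper_force: 30.0
```

Request:
servo_tool([
  [0,0,0],
  [0,0,0],
  [0,0,0],
  [0,0,0],
  [0,0,0],
], spin=[0,0,0,0,0], grip=[0.45,0.35,0.3,0.3,0.3])

```text
time_s: 15.1
tcp_pos: [0.5704, 0.2521, 0.0521]
ee_rot: [[1.0, -0.0, -0.001], [-0.0, -1.0, -0.001], [-0.001, 0.001, -1.0]]
wrist_force: [-0.6, 0.4, 0.0]
gripper_width: 0.689
gripper_force: 0.0
```

Request:
servo_tool([
  [0,0,0],
  [0,0,-0.01],
  [0,0,-0.03],
  [0,0,-0.06],
  [0,0,-0.08],
], spin=[0,0,0,0,0], grip=[0.3,0.3,0.3,0.3,0.3])

```text
time_s: 15.52
tcp_pos: [0.5715, 0.2527, 0.1355]
ee_rot: [[1.0, 0.0, 0.003], [0.0, -1.0, 0.001], [0.003, -0.001, -1.0]]
wrist_force: [1.1, 0.7, 1.3]
gripper_width: 0.698
gripper_force: 0.0
```

Request:
servo_tool([
  [-0.028,0.023,0],
  [-0.056,0.046,0],
  [-0.084,0.069,0],
  [-0.112,0.092,0],
  [-0.138,0.114,0],
], spin=[0,0,0,0,0], grip=[0.3,0.3,0.3,0.3,0.3])

```text
time_s: 15.93
tcp_pos: [0.4311, 0.1372, 0.1331]
ee_rot: [[1.0, -0.0, 0.0], [-0.0, -1.0, 0.0], [0.0, -0.0, -1.0]]
wrist_force: [1.2, -0.1, 0.0]
gripper_width: 0.699
gripper_force: 0.0
```

Request:
servo_tool([
  [0,0,0],
  [0,0,0.015],
  [0,0,0.04],
  [0,0,0.06],
  [0,0,0.06],
], spin=[0,0,0,0,0], grip=[0.4,0.5,0.5,0.5,0.5])

```text
time_s: 16.35
tcp_pos: [0.4306, 0.1371, 0.0702]
ee_rot: [[1.0, -0.001, -0.006], [-0.001, -1.0, -0.003], [-0.006, 0.004, -1.0]]
wrist_force: [-0.9, 0.3, -0.0]
gripper_width: 0.513
gripper_force: 0.0
```

```bash
python3 -c "
from h import *
c=save('scene','scene7');d=save('top','top7');s=sense();print(s['gripper_width'],s['wrist_force'],s['tcp_pos'],s['gripper_force'],s['time_s'])
for k in('former_small','former_barrel'):
  print(tip_of(k,'scene'),tip_of(k,'top'))
W=world(d);
for p in((.5645,.34),(.571,.2524)):
  m=(np.hypot(W[...,0]-p[0],W[...,1]-p[1])<.03)&(W[...,2]>.045)&(W[...,2]<.09);q=W[m];print(len(q),q.mean(0),np.percentile(q[:,2],[10,50,90]))"
```

```text
0.5062760022810763 [1.27727323 0.41183959 0.74828577] [0.43295357 0.13852392 0.07296994] 0.0 16.45
[] [{'point': [0.5679, 0.2542, 0.0058], 'conf': 0.75}]
[{'point': [0.5658, 0.3358, 0.0133], 'conf': 0.49}] [{'point': [0.5635, 0.3449, 0.0053], 'conf': 0.89}, {'point': [0.632, -0.0205, -0.0039], 'conf': 0.43}]
479 [0.56182315 0.33517682 0.0712399 ] [0.0599902  0.07371846 0.07789664]
325 [0.57119152 0.25182433 0.05898892] [0.05587519 0.05922214 0.06178487]
```

Request:
servo_tool([
  [0.001,0,0.015],
  [0.001,0,0.03],
  [0.001,0,0.04],
  [0.001,0,0.045],
  [0.001,0,0.045],
], spin=[0,0,0,0,0], grip=[0.5,0.5,0.5,0.5,0.5])

```text
time_s: 17.07
tcp_pos: [0.4335, 0.1383, 0.0273]
ee_rot: [[1.0, -0.0, -0.001], [-0.0, -1.0, -0.001], [-0.001, 0.001, -1.0]]
wrist_force: [0.3, -0.5, 0.0]
gripper_width: 0.501
gripper_force: 0.0
```

Request:
servo_tool([
  [0,0,0],
  [0,0,0],
  [0,0,0],
  [0,0,0],
  [0,0,0],
], spin=[0,0,0,0,0], grip=[0.5,0.6,0.7,0.8,0.9])

```text
time_s: 17.48
tcp_pos: [0.4338, 0.1386, 0.028]
ee_rot: [[1.0, -0.0, 0.001], [-0.0, -1.0, 0.001], [0.001, -0.001, -1.0]]
wrist_force: [-0.4, 0.3, -0.2]
gripper_width: 0.28
gripper_force: 0.0
```

Request:
servo_tool([
  [0,0,0],
  [0,0,0],
  [0,0,0],
  [0,0,0],
  [0,0,0],
], spin=[0,0,0,0,0], grip=[1,1,1,1,1])

```text
time_s: 17.9
tcp_pos: [0.4336, 0.1384, 0.0275]
ee_rot: [[1.0, -0.0, -0.0], [-0.0, -1.0, -0.0], [-0.0, 0.0, -1.0]]
wrist_force: [-0.4, 0.1, -0.0]
gripper_width: 0.013
gripper_force: 0.0
```

```bash
python3 -c "
from h import *
c=save('scene','scene8');p=proj(c,np.array([.44,.139,.02])).astype(int);s=sense();print(s['gripper_width'],s['gripper_force'],s['wrist_force'],p)
cv2.imwrite('pics/s8.png',cv2.resize(c['pixels'][p[1]-50:p[1]+50,p[0]-70:p[0]+70],None,fx=5,fy=5))"
```

```text
0.008353385001997447 0.0 [0.57533057 0.80504352 0.30402122] [248 240]
```

View pics/s8.png

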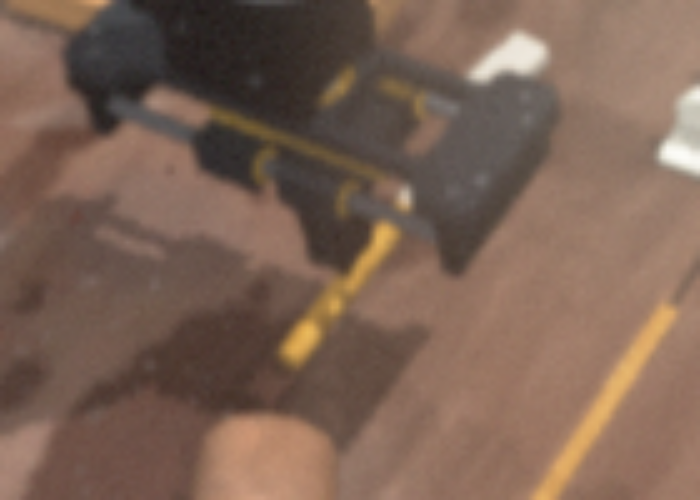

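```bash
python3 -c "
from h import *
c=dict(np.load('pics/scene8.npz'))
for z in(.0,.0025,.01,.015,.02):print(z,proj(c,np.array([.4335-.0095,.1385,z])))
W=world(c)
for v in range(232,250,2): print(v,[tuple(np.round(W[v,u]*1000).astype(int)) for u in range(238,262,4)])
for u in range(225,265,4):print(u,[c['pixels'][v,u].sum() for v in range(228,256,2)])
"
```

```text
0.0 [245.59646699 251.76044213]
0.0025 [245.45111236 251.05186904]
0.01 [245.01201481 248.91103066]
0.015 [244.71672925 247.47107408]
0.02 [244.41937618 246.02080803]
232 [(np.int64(395), np.int64(122), np.int64(106)), (np.int64(396), np.int64(112), np.int64(110)), (np.int64(397), np.int64(103), np.int64(114)), (np.int64(401), np.int64(97), np.int64(113)), (np.int64(402), np.int64(88), np.int64(117)), (np.int64(406), np.int64(81), np.int64(116))]
234 [(np.int64(421), np.int64(146), np.int64(59)), (np.int64(397), np.int64(114), np.int64(102)), (np.int64(396), np.int64(103), np.int64(109)), (np.int64(438), np.int64(129), np.int64(50)), (np.int64(401), np.int64(88), np.int64(112)), (np.int64(402), np.int64(79), np.int64(115))]
236 [(np.int64(455), np.int64(179), np.int64(-2)), (np.int64(423), np.int64(138), np.int64(55)), (np.int64(422), np.int64(127), np.int64(62)), (np.int64(439), np.int64(131), np.int64(42)), (np.int64(463), np.int64(140), np.int64(11)), (np.int64(400), np.int64(78), np.int64(112))]
238 [(np.int64(449), np.int64(174), np.int64(0)), (np.int64(423), np.int64(140), np.i
[... 3179 characters left out ...]
.uint64(284)]
253 [np.uint64(311), np.uint64(281), np.uint64(277), np.uint64(322), np.uint64(454), np.uint64(490), np.uint64(456), np.uint64(381), np.uint64(324), np.uint64(335), np.uint64(349), np.uint64(369), np.uint64(367), np.uint64(327)]
257 [np.uint64(388), np.uint64(401), np.uint64(301), np.uint64(293), np.uint64(366), np.uint64(315), np.uint64(288), np.uint64(287), np.uint64(346), np.uint64(367), np.uint64(362), np.uint64(351), np.uint64(365), np.uint64(355)]
261 [np.uint64(251), np.uint64(236), np.uint64(233), np.uint64(284), np.uint64(277), np.uint64(285), np.uint64(306), np.uint64(318), np.uint64(374), np.uint64(357), np.uint64(357), np.uint64(355), np.uint64(359), np.uint64(324)]
```

Request:
servo_tool([
  [0,0,-0.004],
  [0,0,-0.004],
  [0,0,-0.004],
  [0,0,-0.004],
  [0,0,-0.004],
], spin=[0,0,0,0,0], grip=[0.8,0.7,0.6,0.5,0.5])

```text
time_s: 18.37
tcp_pos: [0.4336, 0.1384, 0.0316]
ee_rot: [[1.0, -0.0, -0.0], [-0.0, -1.0, 0.0], [-0.0, -0.0, -1.0]]
wrist_force: [-0.3, 0.3, -0.1]
gripper_width: 0.3
gripper_force: 0.0
```

Request:
servo_tool([
  [0,0,0.005],
  [0,0,0.01],
  [0,0,0.015],
  [0,0,0.018],
  [0,0,0.018],
], spin=[0,0,0,0,0], grip=[0.5,0.5,0.5,0.5,0.5])

```text
time_s: 18.78
tcp_pos: [0.433, 0.1379, 0.0125]
ee_rot: [[1.0, -0.0, -0.002], [-0.0, -1.0, -0.001], [-0.002, 0.001, -1.0]]
wrist_force: [-0.6, 0.3, -0.1]
gripper_width: 0.497
gripper_force: 0.0
```

```bash
python3 -c "
from h import *
c=save('scene','scene9');p=proj(c,np.array([.44,.139,.02])).astype(int);s=sense();print(s['tcp_pos'],s['gripper_width'],s['gripper_force'],s['wrist_force'],p)
cv2.imwrite('pics/s9.png',cv2.resize(c['pixels'][p[1]-50:p[1]+50,p[0]-70:p[0]+70],None,fx=5,fy=5))
W=world(c)
q=W[(abs(W[...,0]-.425)<.008)&(abs(abs(W[...,1]-.1385)-.03)<.012)&(W[...,2]>.006)];print(np.percentile(q[:,2],[0,2,5,10,20,50]))"
```

```text
[0.43323448 0.1381338  0.01289456] 0.4996725232595904 0.0 [-0.08820134  0.20578719  0.09616848] [248 240]
[0.01329615 0.01968978 0.02659607 0.03868221 0.10769337 0.28462243]
```

View pics/s9.png

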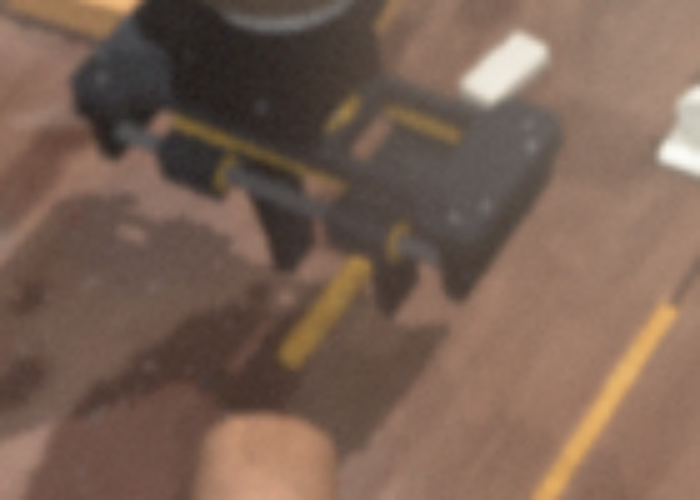

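Request:
servo_tool([
  [0,0,0.001],
  [0,0,0.002],
  [0,0,0.003],
  [0,0,0.004],
  [0,0,0.005],
], spin=[0,0,0,0,0], grip=[0.5,0.5,0.5,0.5,0.5])

```text
time_s: 19.25
tcp_pos: [0.4337, 0.1385, 0.0086]
ee_rot: [[1.0, -0.0, 0.0], [-0.0, -1.0, 0.0], [0.0, -0.0, -1.0]]
wrist_force: [0.1, -1.0, -0.2]
gripper_width: 0.505
gripper_force: 0.0
```

Request:
servo_tool([
  [0,0,0.0005],
  [0,0,0.001],
  [0,0,0.0015],
  [0,0,0.002],
  [0,0,0.002],
], spin=[0,0,0,0,0], grip=[0.5,0.5,0.5,0.5,0.5])

```text
time_s: 19.67
tcp_pos: [0.4335, 0.1384, 0.0065]
ee_rot: [[1.0, -0.0, -0.0], [-0.0, -1.0, -0.0], [-0.0, 0.0, -1.0]]
wrist_force: [0.6, 0.1, 0.5]
gripper_width: 0.502
gripper_force: 0.0
```

Request:
servo_tool([
  [0,0,0],
  [0,0,0],
  [0,0,0],
  [0,0,0],
  [0,0,0],
], spin=[0,0,0,0,0], grip=[0.6,0.7,0.75,0.8,0.85])

```text
time_s: 20.08
tcp_pos: [0.4336, 0.1384, 0.0066]
ee_rot: [[1.0, -0.0, 0.0], [-0.0, -1.0, 0.0], [0.0, -0.0, -1.0]]
wrist_force: [0.4, 0.2, -0.1]
gripper_width: 0.218
gripper_force: 0.0
```

Request:
servo_tool([
  [0,0,0],
  [0,0,0],
  [0,0,0],
  [0,0,0],
  [0,0,0],
], spin=[0,0,0,0,0], grip=[0.95,1,1,1,1])

```text
time_s: 20.5
tcp_pos: [0.4336, 0.1384, 0.0066]
ee_rot: [[1.0, -0.0, 0.0], [-0.0, -1.0, 0.0], [0.0, -0.0, -1.0]]
wrist_force: [-0.3, 0.2, 0.3]
gripper_width: 0.14
gripper_force: 30.0
```

Request:
servo_tool([
  [0,0,-0.005],
  [0,0,-0.02],
  [0,0,-0.045],
  [0,0,-0.07],
  [0,0,-0.09],
], spin=[0,0,0,0,0], grip=[1,1,1,1,1])

```text
time_s: 20.92
tcp_pos: [0.4339, 0.1385, 0.0985]
ee_rot: [[1.0, 0.0, 0.001], [0.0, -1.0, 0.001], [0.001, -0.001, -1.0]]
wrist_force: [-0.5, 0.6, 0.3]
gripper_width: 0.143
gripper_force: 30.0
```

Request:
servo_tool([
  [0.015,0.011,0],
  [0.04,0.03,0],
  [0.065,0.049,0],
  [0.09,0.068,0],
  [0.115,0.087,0],
], spin=[0,0,0,0,0], grip=[1,1,1,1,1])

```text
time_s: 21.33
tcp_pos: [0.5495, 0.0504, 0.097]
ee_rot: [[1.0, 0.0, 0.0], [0.0, -1.0, 0.0], [0.0, -0.0, -1.0]]
wrist_force: [-0.7, 0.1, -0.9]
gripper_width: 0.141
gripper_force: 30.0
```

Request:
servo_tool([
  [0.02,0.016,0],
  [0.04,0.031,0],
  [0.05,0.038,0],
  [0.055,0.042,0],
  [0.055,0.042,0],
], spin=[-1,-2,-2,-2,-2], grip=[1,1,1,1,1])

```text
time_s: 21.75
tcp_pos: [0.604, 0.0086, 0.0963]
ee_rot: [[0.999, 0.033, -0.0], [0.033, -0.999, -0.0], [-0.0, 0.0, -1.0]]
wrist_force: [0.1, 0.3, 0.7]
gripper_width: 0.139
gripper_force: 30.0
```

Request:
servo_tool([
  [0,0,0],
  [0,0,0],
  [0,0,0.01],
  [0,0,0.025],
  [0,0,0.025],
], spin=[0,0,0,0,0], grip=[1,1,1,1,1])

```text
time_s: 22.17
tcp_pos: [0.6007, 0.0097, 0.0686]
ee_rot: [[0.999, 0.035, -0.006], [0.035, -0.999, -0.001], [-0.006, 0.0, -1.0]]
wrist_force: [-0.7, 0.3, -0.7]
gripper_width: 0.139
gripper_force: 30.0
```

```bash
python3 -c "
from h import *
s=sense();print(s['tcp_pos'],s['gripper_width'],s['gripper_force'],s['wrist_force'])
c=save('scene','scene10');p=proj(c,np.array([.62,0,.05])).astype(int)
cv2.imwrite('pics/s10.png',cv2.resize(c['pixels'][p[1]-60:p[1]+60,p[0]-80:p[0]+80],None,fx=5,fy=5))"
```

```text
[0.60073961 0.00969368 0.06860385] 0.13933570600069237 29.99981939792633 [-0.70951281  0.26315153 -0.6873917 ]
```

View pics/s10.png

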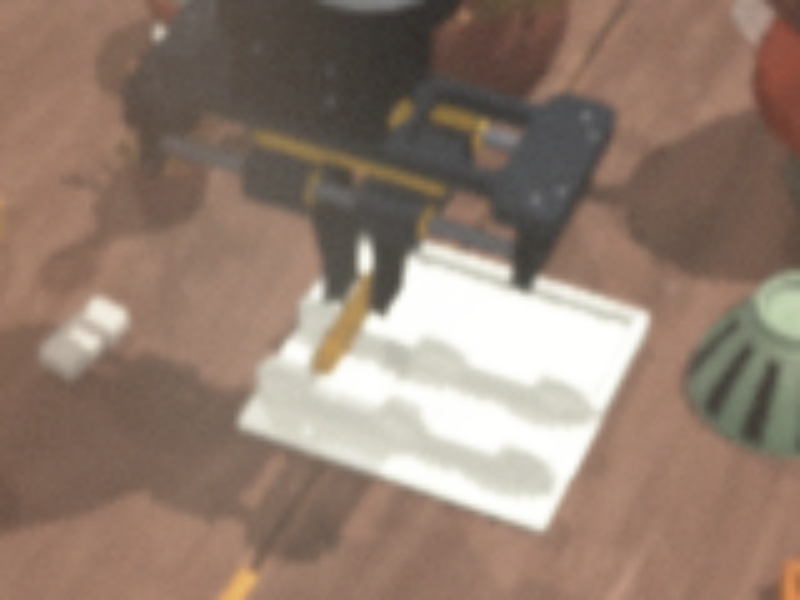

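Request:
servo_tool([
  [0.001,0,0.008],
  [0.001,0,0.018],
  [0.001,0,0.028],
  [0.001,0,0.036],
  [0.001,0,0.036],
], spin=[0,0,0,0,0], grip=[1,1,1,1,1])

```text
time_s: 22.63
tcp_pos: [0.6029, 0.0091, 0.033]
ee_rot: [[0.999, 0.034, -0.004], [0.034, -0.999, -0.001], [-0.004, 0.001, -1.0]]
wrist_force: [0.1, 0.5, -1.1]
gripper_width: 0.141
gripper_force: 30.0
```

Request:
servo_tool([
  [0,0,0.001],
  [0,0,0.002],
  [0,0,0.003],
  [0,0,0.004],
  [0,0,0.004],
], spin=[0,0,0,0,0], grip=[1,1,1,1,1])

```text
time_s: 23.05
tcp_pos: [0.6047, 0.0094, 0.0317]
ee_rot: [[0.999, 0.035, 0.0], [0.035, -0.999, 0.0], [0.0, -0.0, -1.0]]
wrist_force: [0.6, -0.2, -0.3]
gripper_width: 0.141
gripper_force: 30.0
```

Request:
servo_tool([
  [0,0,0.001],
  [0,0,0.0015],
  [0,0,0.0015],
  [0,0,0.0015],
  [0,0,0.0015],
], spin=[0,0,0,0,0], grip=[1,1,1,1,1])

```text
time_s: 23.47
tcp_pos: [0.6048, 0.0095, 0.0306]
ee_rot: [[0.999, 0.035, 0.001], [0.035, -0.999, 0.0], [0.001, -0.0, -1.0]]
wrist_force: [-1.2, 0.6, 3.6]
gripper_width: 0.146
gripper_force: 30.0
```

Request:
servo_tool([
  [0,0,0],
  [0,0,0],
  [0,0,0],
  [0,0,0],
  [0,0,0],
], spin=[0,0,0,0,0], grip=[0.85,0.8,0.75,0.7,0.7])

```text
time_s: 23.88
tcp_pos: [0.6043, 0.0093, 0.0296]
ee_rot: [[0.999, 0.034, -0.001], [0.034, -0.999, -0.0], [-0.001, 0.0, -1.0]]
wrist_force: [-0.4, 0.2, -0.0]
gripper_width: 0.279
gripper_force: 0.0
```

Request:
servo_tool([
  [0,0,0],
  [0,0,-0.01],
  [0,0,-0.03],
  [0,0,-0.06],
  [0,0,-0.09],
], spin=[0,0,0,0,0], grip=[0.7,0.7,0.7,0.7,0.7])

```text
time_s: 24.3
tcp_pos: [0.604, 0.0092, 0.121]
ee_rot: [[0.999, 0.035, -0.002], [0.035, -0.999, -0.001], [-0.002, 0.001, -1.0]]
wrist_force: [1.8, -0.9, 1.1]
gripper_width: 0.3
gripper_force: 0.0
```

Request:
servo_tool([
  [-0.024,0.028,0],
  [-0.048,0.056,0],
  [-0.072,0.084,0],
  [-0.096,0.112,0],
  [-0.12,0.14,0],
], spin=[0,0,0,0,0], grip=[0.7,0.7,0.7,0.7,0.7])

```text
time_s: 24.72
tcp_pos: [0.4884, -0.1357, 0.121]
ee_rot: [[0.999, 0.035, 0.001], [0.035, -0.999, -0.0], [0.001, 0.0, -1.0]]
wrist_force: [-0.2, -0.3, 0.3]
gripper_width: 0.3
gripper_force: 0.0
```

Request:
servo_tool([
  [-0.025,0.029,0],
  [-0.05,0.058,0],
  [-0.075,0.087,0],
  [-0.1,0.116,0],
  [-0.123,0.144,0],
], spin=[0,0,0,0,0], grip=[0.5,0.5,0.5,0.5,0.5])

```text
time_s: 25.13
tcp_pos: [0.3702, -0.2841, 0.121]
ee_rot: [[0.999, 0.035, 0.001], [0.035, -0.999, -0.0], [0.001, 0.001, -1.0]]
wrist_force: [0.4, -0.3, 0.9]
gripper_width: 0.484
gripper_force: 0.0
```

Request:
servo_tool([
  [0,0,0],
  [0,0,0],
  [0,0,0],
  [0,0,0],
  [0,0,0],
], spin=[7,14,21,28,35], grip=[0.5,0.5,0.5,0.5,0.5])

```text
time_s: 25.55
tcp_pos: [0.3716, -0.2831, 0.1209]
ee_rot: [[0.835, -0.55, 0.001], [-0.55, -0.835, -0.0], [0.001, -0.0, -1.0]]
wrist_force: [-0.5, 0.7, 0.9]
gripper_width: 0.501
gripper_force: 0.0
```

Request:
servo_tool([
  [0,0,0],
  [0,0,0],
  [0,0,0],
  [0,0,0.02],
  [0,0,0.04],
], spin=[7,14,21,21,21], grip=[0.5,0.5,0.5,0.5,0.5])

```text
time_s: 25.97
tcp_pos: [0.373, -0.2834, 0.0815]
ee_rot: [[0.588, -0.809, 0.005], [-0.809, -0.588, -0.002], [0.004, -0.003, -1.0]]
wrist_force: [-0.3, 0.0, -1.1]
gripper_width: 0.5
gripper_force: 0.0
```

```bash
python3 -c "
from h import *
c=save('scene','scene11');d=save('top','top11');s=sense();print(s['tcp_pos'],s['ee_rot'],s['wrist_force'])
o=np.hstack([ortho(d,.03,.54,.72,-.11,.08,1600),ortho(c,.03,.54,.72,-.11,.08,1600)])
cv2.imwrite('pics/s11.png',o)
for cam in('top','scene'):print(tip_of('bamboo_brush',cam),tip_of('thin_brush',cam))"
```

```text
[ 0.3695246  -0.28204013  0.07837347] [[ 0.58703754 -0.80954345 -0.00513099]
 [-0.80954548 -0.58705301  0.00221018]
 [-0.0048014   0.00285631 -0.99998439]] [-0.67619883 -0.38130726  0.0754624 ]
[{'point': [0.6223, 0.0098, 0.0239], 'conf': 0.82}, {'point': [0.6951, -0.1606, 0.0006], 'conf': 0.73}, {'point': [0.5645, 0.3469, 0.0061], 'conf': 0.42}] []
[{'point': [0.6232, 0.0071, 0.0227], 'conf': 0.77}, {'point': [0.7006, -0.1618, 0.0002], 'conf': 0.2}, {'point': [0.6813, 0.1572, 0.0006], 'conf': 0.18}] [{'point': [0.3746, -0.2894, 0.0002], 'conf': 0.55}]
```

View pics/s11.png

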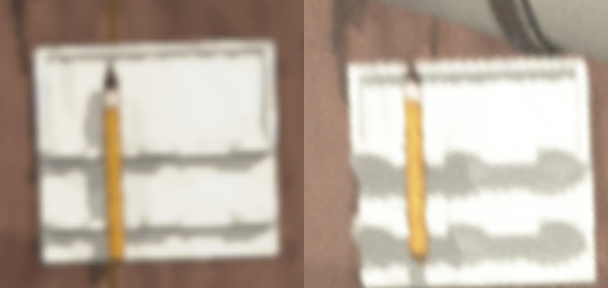

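Request:
servo_tool([
  [0,0,0.015],
  [0,0,0.035],
  [0,0,0.05],
  [0,0,0.06],
  [0,0,0.063],
], spin=[0,0,0,0,0], grip=[0.5,0.5,0.5,0.5,0.5])

```text
time_s: 26.68
tcp_pos: [0.3714, -0.2828, 0.0167]
ee_rot: [[0.588, -0.809, -0.001], [-0.809, -0.588, 0.0], [-0.001, 0.001, -1.0]]
wrist_force: [0.1, -0.2, 0.2]
gripper_width: 0.501
gripper_force: 0.0
```

Request:
servo_tool([
  [0,0,0.003],
  [0,0,0.006],
  [0,0,0.0085],
  [0,0,0.0105],
  [0,0,0.0105],
], spin=[0,0,0,0,0], grip=[0.5,0.5,0.5,0.5,0.5])

```text
time_s: 27.1
tcp_pos: [0.3717, -0.2829, 0.0067]
ee_rot: [[0.588, -0.809, 0.0], [-0.809, -0.588, -0.0], [0.0, -0.0, -1.0]]
wrist_force: [-0.2, 0.6, -0.4]
gripper_width: 0.499
gripper_force: 0.0
```

Request:
servo_tool([
  [0,0,0],
  [0,0,0],
  [0,0,0],
  [0,0,0],
  [0,0,0],
], spin=[0,0,0,0,0], grip=[0.6,0.7,0.75,0.8,0.85])

```text
time_s: 27.52
tcp_pos: [0.3717, -0.2829, 0.0067]
ee_rot: [[0.588, -0.809, 0.0], [-0.809, -0.588, -0.0], [0.0, -0.0, -1.0]]
wrist_force: [-0.1, -1.1, -0.6]
gripper_width: 0.216
gripper_force: 0.0
```

Request:
servo_tool([
  [0,0,0],
  [0,0,0],
  [0,0,0],
  [0,0,0],
  [0,0,0],
], spin=[0,0,0,0,0], grip=[0.95,1,1,1,1])

```text
time_s: 27.93
tcp_pos: [0.372, -0.2831, 0.007]
ee_rot: [[0.588, -0.809, 0.001], [-0.809, -0.588, -0.001], [0.001, -0.0, -1.0]]
wrist_force: [-0.2, -0.4, 4.8]
gripper_width: 0.009
gripper_force: 2.6
```

Request:
servo_tool([
  [0,0,0],
  [0,0,0],
  [0,0,0],
  [0,0,0],
  [0,0,0],
], spin=[0,0,0,0,0], grip=[0.9,0.8,0.7,0.6,0.5])

```text
time_s: 28.35
tcp_pos: [0.3709, -0.2825, 0.0061]
ee_rot: [[0.587, -0.809, -0.001], [-0.809, -0.587, 0.001], [-0.001, 0.001, -1.0]]
wrist_force: [-0.1, -0.4, -0.3]
gripper_width: 0.299
gripper_force: 0.0
```

Request:
servo_tool([
  [0,0,-0.01],
  [0,0,-0.03],
  [0,0,-0.06],
  [-0.03,0,-0.08],
  [-0.06,0,-0.1],
], spin=[0,0,0,0,0], grip=[0.5,0.5,0.5,0.5,0.5])

```text
time_s: 28.77
tcp_pos: [0.3362, -0.2342, 0.107]
ee_rot: [[0.586, -0.81, -0.001], [-0.81, -0.586, 0.0], [-0.001, 0.0, -1.0]]
wrist_force: [0.9, 0.3, 0.9]
gripper_width: 0.494
gripper_force: 0.0
```

```bash
python3 -c "
from h import *
import m
c=save('scene','scene12');d=save('top','top12');s=sense();print(s['tcp_pos'],s['wrist_force'])
for cam in('top','scene'):print(tip_of('thin_brush',cam))
o=np.hstack([ortho(d,.005,.30,.45,-.36,-.21,2500),ortho(c,.005,.30,.45,-.36,-.21,2500)]);cv2.imwrite('pics/s12.png',o)
m.run('12')" | grep -v -e board -e tray -e rest -e brushL
```

```text
[ 0.33441899 -0.23260172  0.10855375] [ 0.3343125  -0.05362173 -0.57036697]
[]
[]
top rib rect [ 457.6 -166.4   22.2   55.1   82.4] mean [ 457.6 -165.8] yaw of long axis(y) 81.3
brushS none
scene rib rect [ 439.3 -159.2   23.    19.3   36.3] mean [ 439.9 -159.9] yaw of long axis(y) -67.6
brushS none
```

View pics/s12.png

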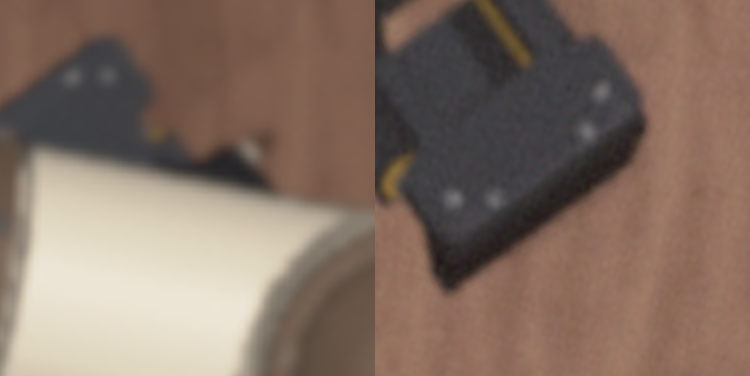

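Request:
servo_tool([
  [0.03,0,0],
  [0.06,0,0],
  [0.06,0,0.02],
  [0.06,0,0.05],
  [0.06,0,0.08],
], spin=[0,0,0,0,0], grip=[0.5,0.5,0.5,0.5,0.5])

```text
time_s: 29.38
tcp_pos: [0.3723, -0.2839, 0.0246]
ee_rot: [[0.586, -0.81, 0.0], [-0.81, -0.586, -0.0], [0.0, -0.0, -1.0]]
wrist_force: [0.2, 0.3, -1.0]
gripper_width: 0.499
gripper_force: 0.0
```

Request:
servo_tool([
  [0,0,0.006],
  [0,0,0.012],
  [0,0,0.016],
  [0,0,0.02],
  [0,0,0.02],
], spin=[0,0,0,0,0], grip=[0.5,0.5,0.5,0.5,0.5])

```text
time_s: 29.8
tcp_pos: [0.3721, -0.283, 0.0068]
ee_rot: [[0.588, -0.809, 0.001], [-0.809, -0.588, -0.0], [0.001, -0.001, -1.0]]
wrist_force: [-0.6, -1.0, 0.2]
gripper_width: 0.5
gripper_force: 0.0
```

Request:
servo_tool([
  [0,0,0.0005],
  [0,0,0.001],
  [0,0,0.0015],
  [0,0,0.002],
  [0,0,0.0025],
], spin=[0,0,0,0,0], grip=[0.5,0.5,0.5,0.5,0.5])

```text
time_s: 30.22
tcp_pos: [0.3718, -0.2829, 0.0044]
ee_rot: [[0.588, -0.809, 0.001], [-0.809, -0.588, -0.0], [0.001, -0.0, -1.0]]
wrist_force: [-0.6, 0.5, 0.3]
gripper_width: 0.495
gripper_force: 0.0
```

Request:
servo_tool([
  [0,0,0.0005],
  [0,0,0.001],
  [0,0,0.0015],
  [0,0,0.0015],
  [0,0,0.0015],
], spin=[0,0,0,0,0], grip=[0.5,0.5,0.5,0.5,0.5])

```text
time_s: 30.63
tcp_pos: [0.3715, -0.2828, 0.0025]
ee_rot: [[0.588, -0.809, -0.0], [-0.809, -0.588, 0.0], [-0.0, 0.0, -1.0]]
wrist_force: [-0.2, 0.7, -0.8]
gripper_width: 0.496
gripper_force: 0.0
```

Request:
servo_tool([
  [0,0,0.0005],
  [0,0,0.001],
  [0,0,0.0015],
  [0,0,0.0015],
  [0,0,0.0015],
], spin=[0,0,0,0,0], grip=[0.5,0.5,0.5,0.5,0.5])

```text
time_s: 31.05
tcp_pos: [0.3716, -0.2828, 0.001]
ee_rot: [[0.588, -0.809, -0.0], [-0.809, -0.588, 0.0], [-0.0, 0.0, -1.0]]
wrist_force: [0.2, 0.2, 0.6]
gripper_width: 0.5
gripper_force: 0.0
```

Request:
servo_tool([
  [0,0,0.0005],
  [0,0,0.001],
  [0,0,0.0015],
  [0,0,0.0015],
  [0,0,0.0015],
], spin=[0,0,0,0,0], grip=[0.5,0.5,0.5,0.5,0.5])

```text
time_s: 31.47
tcp_pos: [0.3715, -0.2828, -0.0005]
ee_rot: [[0.588, -0.809, -0.0], [-0.809, -0.588, 0.0], [-0.0, 0.0, -1.0]]
wrist_force: [1.2, -0.1, 0.2]
gripper_width: 0.498
gripper_force: 0.0
```

Close here.

Request:
servo_tool([
  [0,0,0],
  [0,0,0],
  [0,0,0],
  [0,0,0],
  [0,0,0],
], spin=[0,0,0,0,0], grip=[0.6,0.7,0.75,0.8,0.85])

```text
time_s: 31.88
tcp_pos: [0.3716, -0.2829, -0.0004]
ee_rot: [[0.588, -0.809, 0.0], [-0.809, -0.588, -0.0], [0.0, -0.0, -1.0]]
wrist_force: [0.2, 0.6, 0.0]
gripper_width: 0.216
gripper_force: 0.0
```

Request:
servo_tool([
  [0,0,0],
  [0,0,0],
  [0,0,0],
  [0,0,0],
  [0,0,0],
], spin=[0,0,0,0,0], grip=[0.95,1,1,1,1])

```text
time_s: 32.3
tcp_pos: [0.3716, -0.2829, -0.0004]
ee_rot: [[0.588, -0.809, -0.0], [-0.809, -0.588, -0.0], [0.0, 0.0, -1.0]]
wrist_force: [0.3, 0.5, 0.2]
gripper_width: 0.104
gripper_force: 30.0
```

Request:
servo_tool([
  [0,0,-0.005],
  [0,0,-0.02],
  [0,0,-0.045],
  [0,0,-0.075],
  [0,0,-0.1],
], spin=[0,0,0,0,0], grip=[1,1,1,1,1])

```text
time_s: 32.72
tcp_pos: [0.3716, -0.2829, 0.1014]
ee_rot: [[0.588, -0.809, 0.001], [-0.809, -0.588, -0.0], [0.001, -0.0, -1.0]]
wrist_force: [-0.5, -0.1, -0.1]
gripper_width: 0.107
gripper_force: 30.0
```

Request:
servo_tool([
  [0,0,0],
  [0,0,0],
  [0,0,0],
  [0,0,0],
  [0,0,0],
], spin=[-7,-14,-21,-28,-35], grip=[1,1,1,1,1])

```text
time_s: 33.13
tcp_pos: [0.3714, -0.2828, 0.1]
ee_rot: [[0.947, -0.32, 0.0], [-0.32, -0.947, -0.0], [0.0, -0.0, -1.0]]
wrist_force: [0.0, 0.2, 0.1]
gripper_width: 0.104
gripper_force: 30.0
```

Request:
servo_tool([
  [0,0,0],
  [0,0,0],
  [0,0,0],
  [0,0,0],
  [0,0,0],
], spin=[-7,-14,-21,-21,-21], grip=[1,1,1,1,1])

```text
time_s: 33.55
tcp_pos: [0.3715, -0.2828, 0.0998]
ee_rot: [[1.0, 0.032, 0.0], [0.032, -1.0, -0.0], [0.0, 0.0, -1.0]]
wrist_force: [0.1, 0.4, -0.9]
gripper_width: 0.105
gripper_force: 30.0
```

Request:
servo_tool([
  [0.02,-0.019,0],
  [0.045,-0.042,0],
  [0.07,-0.065,0],
  [0.095,-0.088,0],
  [0.12,-0.112,0],
], spin=[0,0,0,0,0], grip=[1,1,1,1,1])

```text
time_s: 33.97
tcp_pos: [0.4885, -0.1656, 0.0998]
ee_rot: [[1.0, 0.031, 0.0], [0.031, -1.0, -0.0], [0.0, 0.0, -1.0]]
wrist_force: [0.9, -0.6, -1.0]
gripper_width: 0.103
gripper_force: 30.0
```

Request:
servo_tool([
  [0.025,-0.024,0],
  [0.05,-0.047,0],
  [0.075,-0.07,0],
  [0.1,-0.093,0],
  [0.115,-0.107,0],
], spin=[0,0,0,0,0], grip=[1,1,1,1,1])

```text
time_s: 34.38
tcp_pos: [0.6012, -0.0535, 0.0996]
ee_rot: [[0.999, 0.034, 0.002], [0.034, -0.999, 0.0], [0.002, 0.0, -1.0]]
wrist_force: [0.5, 0.5, -0.4]
gripper_width: 0.099
gripper_force: 30.0
```

Request:
servo_tool([
  [0.008,-0.007,0],
  [0.008,-0.007,0],
  [0.008,-0.007,0],
  [0.008,-0.007,0.015],
  [0.008,-0.007,0.03],
], spin=[0,0,0,0,0], grip=[1,1,1,1,1])

```text
time_s: 34.8
tcp_pos: [0.6059, -0.0498, 0.0703]
ee_rot: [[0.999, 0.032, 0.002], [0.032, -0.999, 0.0], [0.002, -0.0, -1.0]]
wrist_force: [0.9, -0.1, -0.7]
gripper_width: 0.103
gripper_force: 30.0
```

```bash
python3 -c "
from h import *
c=save('scene','scene13');d=save('top','top13');s=sense();print(s['tcp_pos'],s['ee_rot'],s['wrist_force'],s['gripper_width'],s['gripper_force'])
for cam in('top','scene'):print(tip_of('thin_brush',cam),tip_of('bamboo_brush',cam))"
```

```text
[ 0.6031805  -0.05010709  0.06735015] [[ 9.99481844e-01  3.15395318e-02 -6.42663872e-03]
 [ 3.15381393e-02 -9.99502499e-01 -3.17936249e-04]
 [-6.43346902e-03  1.15087281e-04 -9.99979298e-01]] [-1.25720369  0.19039439  0.26138295] 0.10267474605704954 29.99984085559845
[] []
[{'point': [0.6128, -0.0501, 0.0704], 'conf': 0.56}] [{'point': [0.6241, 0.007, 0.0205], 'conf': 0.52}]
```

Request:
servo_tool([
  [0.001,-0.001,0.01],
  [0.001,-0.001,0.02],
  [0.001,-0.001,0.03],
  [0.001,-0.001,0.038],
  [0.001,-0.001,0.041],
], spin=[0,0,0,0,0], grip=[1,1,1,1,1])

```text
time_s: 35.52
tcp_pos: [0.6062, -0.0476, 0.0262]
ee_rot: [[0.999, 0.034, -0.004], [0.034, -0.999, -0.0], [-0.004, 0.0, -1.0]]
wrist_force: [-0.1, 0.2, -0.2]
gripper_width: 0.102
gripper_force: 30.0
```

Request:
servo_tool([
  [0,0,0.001],
  [0,0,0.002],
  [0,0,0.003],
  [0,0,0.004],
  [0,0,0.004],
], spin=[0,0,0,0,0], grip=[1,1,1,1,1])

```text
time_s: 35.93
tcp_pos: [0.6077, -0.0475, 0.0247]
ee_rot: [[0.999, 0.035, 0.001], [0.035, -0.999, 0.0], [0.001, -0.0, -1.0]]
wrist_force: [-0.4, 0.7, -0.6]
gripper_width: 0.105
gripper_force: 30.0
```

Request:
servo_tool([
  [0,0,0.0005],
  [0,0,0.001],
  [0,0,0.001],
  [0,0,0.001],
  [0,0,0.001],
], spin=[0,0,0,0,0], grip=[1,1,1,1,1])

```text
time_s: 36.35
tcp_pos: [0.6076, -0.0475, 0.0236]
ee_rot: [[0.999, 0.035, 0.0], [0.035, -0.999, -0.0], [0.0, 0.0, -1.0]]
wrist_force: [0.0, -0.5, -0.3]
gripper_width: 0.1
gripper_force: 30.0
```

Request:
servo_tool([
  [-0.001,0,0],
  [-0.001,0,0.0005],
  [-0.001,0,0.001],
  [-0.001,0,0.001],
  [-0.001,0,0.001],
], spin=[0,0,0,0,0], grip=[1,1,1,1,1])

```text
time_s: 36.77
tcp_pos: [0.6066, -0.0475, 0.0236]
ee_rot: [[0.999, 0.035, 0.0], [0.035, -0.999, -0.0], [0.0, 0.0, -1.0]]
wrist_force: [-2.8, 0.6, 5.8]
gripper_width: 0.106
gripper_force: 30.0
```

Request:
servo_tool([
  [0,0,0],
  [0,0,0],
  [0,0,0],
  [0,0,0],
  [0,0,0],
], spin=[0,0,0,0,0], grip=[0.88,0.82,0.75,0.7,0.7])

```text
time_s: 37.18
tcp_pos: [0.6064, -0.0476, 0.0223]
ee_rot: [[0.999, 0.035, -0.0], [0.035, -0.999, -0.0], [-0.0, 0.0, -1.0]]
wrist_force: [0.7, -0.5, 0.4]
gripper_width: 0.277
gripper_force: 0.0
```

Request:
servo_tool([
  [0,0,0],
  [0,0,-0.01],
  [0,0,-0.03],
  [0,0,-0.06],
  [0,0,-0.09],
], spin=[0,0,0,0,0], grip=[0.7,0.7,0.7,0.7,0.7])

```text
time_s: 37.6
tcp_pos: [0.606, -0.0477, 0.1135]
ee_rot: [[0.999, 0.035, -0.002], [0.035, -0.999, -0.0], [-0.002, 0.0, -1.0]]
wrist_force: [-0.2, 0.0, 0.1]
gripper_width: 0.298
gripper_force: 0.0
```

Request:
servo_tool([
  [-0.031,0.023,0],
  [-0.062,0.046,0],
  [-0.092,0.068,0],
  [-0.122,0.09,0],
  [-0.1526,0.113,0],
], spin=[0,0,0,0,0], grip=[0.4,0.4,0.4,0.4,0.4])

```text
time_s: 38.02
tcp_pos: [0.4567, -0.1665, 0.1135]
ee_rot: [[0.999, 0.036, 0.001], [0.036, -0.999, -0.0], [0.001, 0.0, -1.0]]
wrist_force: [0.3, -0.9, 0.5]
gripper_width: 0.562
gripper_force: 0.0
```

Request:
servo_tool([
  [0,0,0],
  [0,0,0],
  [0,0,0],
  [0,0,0.02],
  [0,0,0.04],
], spin=[5,10,10,10,10], grip=[0.4,0.4,0.4,0.4,0.4])

```text
time_s: 38.43
tcp_pos: [0.4597, -0.1658, 0.0739]
ee_rot: [[0.991, -0.136, 0.005], [-0.136, -0.991, -0.0], [0.005, -0.0, -1.0]]
wrist_force: [-0.2, 0.6, -1.0]
gripper_width: 0.6
gripper_force: 0.0
```

```bash
python3 -c "
from h import *
c=save('scene','scene14');d=save('top','top14');s=sense();print(s['tcp_pos'],s['ee_rot'],s['wrist_force'],s['gripper_width'])
o=np.hstack([ortho(d,.03,.54,.72,-.11,.08,1600),ortho(c,.03,.54,.72,-.11,.08,1600)])
cv2.imwrite('pics/s14.png',o)
for cam in('top','scene'):print(tip_of('thin_brush',cam),tip_of('bamboo_brush',cam))"
```

```text
[ 0.4559687  -0.16536556  0.07053998] [[ 9.90452374e-01 -1.37729516e-01 -5.88859478e-03]
 [-1.37727800e-01 -9.90469871e-01  6.97875748e-04]
 [-5.92859381e-03  1.19810516e-04 -9.99982419e-01]] [-0.72451769  0.02193551 -0.40818183] 0.5994375870605179
[{'point': [0.6128, -0.0502, 0.0272], 'conf': 0.54}] [{'point': [0.6199, 0.01, 0.0232], 'conf': 0.46}]
[] [{'point': [0.6201, 0.0071, 0.0232], 'conf': 0.71}]
```

View pics/s14.png

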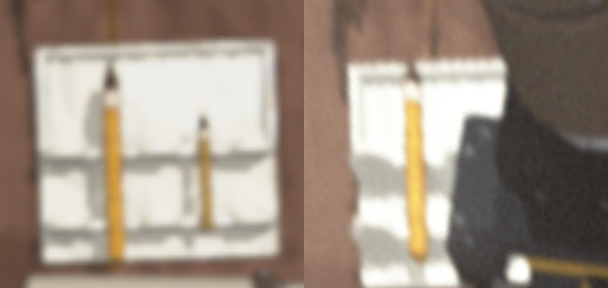

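Request:
servo_tool([
  [0,0,0.02],
  [0,0,0.04],
  [0,0,0.055],
  [0,0,0.064],
  [0,0,0.068],
], spin=[0,0,0,0,0], grip=[0.4,0.4,0.4,0.4,0.4])

```text
time_s: 39.15
tcp_pos: [0.458, -0.1657, 0.0042]
ee_rot: [[0.99, -0.139, -0.001], [-0.139, -0.99, -0.0], [-0.001, 0.0, -1.0]]
wrist_force: [-0.3, -0.1, -0.3]
gripper_width: 0.601
gripper_force: 0.0
```

Request:
servo_tool([
  [0,0,0.001],
  [0,0,0.002],
  [0,0,0.003],
  [0,0,0.004],
  [0,0,0.005],
], spin=[0,0,0,0,0], grip=[0.4,0.4,0.4,0.4,0.4])

```text
time_s: 39.57
tcp_pos: [0.4585, -0.1658, 0.0001]
ee_rot: [[0.99, -0.139, 0.001], [-0.139, -0.99, -0.0], [0.001, -0.0, -1.0]]
wrist_force: [-0.5, 0.3, -0.2]
gripper_width: 0.6
gripper_force: 0.0
```

Request:
servo_tool([
  [0,0,0.0005],
  [0,0,0.001],
  [0,0,0.0015],
  [0,0,0.0015],
  [0,0,0.0015],
], spin=[0,0,0,0,0], grip=[0.4,0.4,0.4,0.4,0.4])

```text
time_s: 39.98
tcp_pos: [0.458, -0.1658, -0.002]
ee_rot: [[0.99, -0.139, -0.0], [-0.139, -0.99, -0.0], [-0.0, 0.0, -1.0]]
wrist_force: [0.1, 0.1, -0.2]
gripper_width: 0.602
gripper_force: 0.0
```

Request:
servo_tool([
  [0,0,0.0005],
  [0,0,0.001],
  [0,0,0.001],
  [0,0,0.001],
  [0,0,0.001],
], spin=[0,0,0,0,0], grip=[0.4,0.4,0.4,0.4,0.4])

```text
time_s: 40.4
tcp_pos: [0.4581, -0.1658, -0.0026]
ee_rot: [[0.99, -0.139, 0.0], [-0.139, -0.99, -0.0], [0.0, 0.0, -1.0]]
wrist_force: [-1.5, -0.2, 5.7]
gripper_width: 0.598
gripper_force: 2.8
```

Request:
servo_tool([
  [0,0,-0.001],
  [0,0,-0.001],
  [0,0,-0.001],
  [0,0,-0.001],
  [0,0,-0.001],
], spin=[0,0,0,0,0], grip=[0.45,0.5,0.55,0.6,0.65])

```text
time_s: 40.82
tcp_pos: [0.4578, -0.1658, -0.0022]
ee_rot: [[0.99, -0.139, -0.0], [-0.139, -0.99, 0.0], [-0.0, 0.0, -1.0]]
wrist_force: [-0.8, 0.4, -0.5]
gripper_width: 0.397
gripper_force: 0.0
```

Request:
servo_tool([
  [0,0,0],
  [0,0,0],
  [0,0,0],
  [0,0,0],
  [0,0,0],
], spin=[0,0,0,0,0], grip=[0.7,0.75,0.8,0.85,0.9])

```text
time_s: 41.23
tcp_pos: [0.4579, -0.1658, -0.002]
ee_rot: [[0.99, -0.139, -0.0], [-0.139, -0.99, -0.0], [-0.0, 0.0, -1.0]]
wrist_force: [0.1, -0.7, 0.2]
gripper_width: 0.258
gripper_force: 30.0
```

Request:
servo_tool([
  [0,0,0],
  [0,0,0],
  [0,0,0],
  [0,0,0],
  [0,0,0],
], spin=[0,0,0,0,0], grip=[0.9,0.9,0.9,0.9,0.9])

```text
time_s: 41.65
tcp_pos: [0.458, -0.1658, -0.002]
ee_rot: [[0.99, -0.139, -0.0], [-0.139, -0.99, -0.0], [-0.0, 0.0, -1.0]]
wrist_force: [0.2, 0.3, 0.3]
gripper_width: 0.256
gripper_force: 30.0
```

Request:
servo_tool([
  [0,0,-0.005],
  [0,0,-0.02],
  [0,0,-0.04],
  [0,0,-0.06],
  [0,0,-0.08],
], spin=[0,0,0,0,0], grip=[0.9,0.9,0.9,0.9,0.9])

```text
time_s: 42.07
tcp_pos: [0.4577, -0.1658, 0.0792]
ee_rot: [[0.99, -0.139, -0.0], [-0.139, -0.99, -0.0], [-0.0, 0.0, -1.0]]
wrist_force: [0.2, -0.7, -1.2]
gripper_width: 0.256
gripper_force: 30.0
```

Request:
servo_tool([
  [0,0,0],
  [0,0,0],
  [0,0,0],
  [0,0,0],
  [0,0,0],
], spin=[-6,-12,-18,-24,-25], grip=[0.9,0.9,0.9,0.9,0.9])

```text
time_s: 42.48
tcp_pos: [0.4579, -0.1658, 0.0785]
ee_rot: [[0.956, 0.295, 0.0], [0.295, -0.956, -0.0], [0.0, 0.0, -1.0]]
wrist_force: [0.4, -0.5, 0.3]
gripper_width: 0.263
gripper_force: 30.0
```

Request:
servo_tool([
  [0.012,0.03,0],
  [0.024,0.06,0],
  [0.036,0.09,0],
  [0.048,0.12,0],
  [0.06,0.15,0],
], spin=[0,0,0,0,0], grip=[0.9,0.9,0.9,0.9,0.9])

```text
time_s: 42.9
tcp_pos: [0.5599, -0.2929, 0.0782]
ee_rot: [[0.957, 0.29, -0.0], [0.29, -0.957, 0.0], [-0.0, -0.0, -1.0]]
wrist_force: [2.0, 0.6, 0.4]
gripper_width: 0.259
gripper_force: 30.0
```

Request:
servo_tool([
  [0.0045,0.0114,0],
  [0.0045,0.0114,0],
  [0.0045,0.0114,0],
  [0.0045,0.0114,0.01],
  [0.0045,0.0114,0.03],
], spin=[0,0,0,0,0], grip=[0.9,0.9,0.9,0.9,0.9])

```text
time_s: 43.32
tcp_pos: [0.568, -0.301, 0.0502]
ee_rot: [[0.956, 0.293, 0.005], [0.293, -0.956, -0.002], [0.004, 0.003, -1.0]]
wrist_force: [0.7, -0.2, -0.1]
gripper_width: 0.253
gripper_force: 30.0
```

```bash
python3 -c "
from h import *
c=save('scene','scene15');s=sense();print(s['tcp_pos'],s['ee_rot'],s['wrist_force'],s['gripper_width'],s['gripper_force'])
p=proj(c,np.array([.565,-.29,.03])).astype(int)
cv2.imwrite('pics/s15.png',cv2.resize(c['pixels'][p[1]-50:p[1]+50,p[0]-70:p[0]+70],None,fx=5,fy=5))"
```

```text
[ 0.56412388 -0.29929753  0.0440783 ] [[ 0.95662206  0.29129069 -0.00489642]
 [ 0.29130606 -0.95662588  0.00277532]
 [-0.00387562 -0.00408128 -0.99998416]] [-1.21897575  0.27422762 -3.51951093] 0.2579432087961076 29.999617914436385
```

View pics/s15.png

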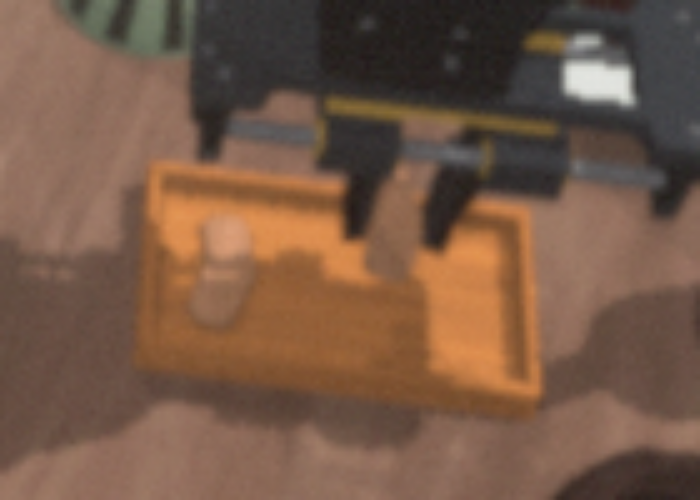

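```bash
python3 -c "
from h import *
c=dict(np.load('pics/scene9.npz'));W=world(c)
q=W[(abs(W[...,0]-.433)<.05)&(abs(abs(W[...,1]-.138)-.09)<.015)&(W[...,2]>.012)];print(len(q),np.percentile(q[:,2],[0,1,5,20]))
for v in range(240,252,2):print(v,[np.round(W[v,u]*1000).astype(int).tolist() for u in(266,268,270)])"
```

```text
820 [0.08419465 0.08545393 0.0892572  0.10625745]
240 [[396, 57, 116], [397, 53, 116], [395, 47, 122]]
242 [[396, 58, 109], [395, 52, 113], [394, 47, 117]]
244 [[393, 57, 106], [396, 54, 105], [395, 48, 109]]
246 [[396, 60, 95], [395, 54, 100], [398, 52, 97]]
248 [[452, 103, 2], [395, 55, 93], [398, 52, 91]]
250 [[448, 101, 0], [452, 99, -3], [396, 51, 88]]
```

Request:
servo_tool([
  [0,0,0.008],
  [0,0,0.016],
  [0,0,0.024],
  [0,0,0.03],
  [0,0,0.03],
], spin=[0,0,0,0,0], grip=[0.9,0.9,0.9,0.9,0.9])

```text
time_s: 43.78
tcp_pos: [0.5659, -0.3008, 0.0166]
ee_rot: [[0.956, 0.292, -0.002], [0.292, -0.956, 0.001], [-0.002, -0.002, -1.0]]
wrist_force: [0.4, 0.4, -0.9]
gripper_width: 0.255
gripper_force: 30.0
```

Request:
servo_tool([
  [0,0,0.003],
  [0,0,0.006],
  [0,0,0.009],
  [0,0,0.011],
  [0,0,0.0125],
], spin=[0,0,0,0,0], grip=[0.9,0.9,0.9,0.9,0.9])

```text
time_s: 44.2
tcp_pos: [0.5668, -0.3013, 0.0054]
ee_rot: [[0.956, 0.292, -0.0], [0.292, -0.956, 0.0], [-0.0, -0.0, -1.0]]
wrist_force: [-0.1, -0.2, 0.3]
gripper_width: 0.261
gripper_force: 30.0
```

Request:
servo_tool([
  [0,0,0.0005],
  [0,0,0.001],
  [0,0,0.001],
  [0,0,0.001],
  [0,0,0.001],
], spin=[0,0,0,0,0], grip=[0.9,0.9,0.9,0.9,0.9])

```text
time_s: 44.62
tcp_pos: [0.5669, -0.3013, 0.0047]
ee_rot: [[0.956, 0.292, 0.0], [0.292, -0.956, -0.0], [0.0, 0.0, -1.0]]
wrist_force: [-0.0, -0.8, 0.4]
gripper_width: 0.259
gripper_force: 30.0
```

Request:
servo_tool([
  [0,0,0.0005],
  [0,0,0.001],
  [0,0,0.001],
  [0,0,0.001],
  [0,0,0.001],
], spin=[0,0,0,0,0], grip=[0.9,0.9,0.9,0.9,0.9])

```text
time_s: 45.03
tcp_pos: [0.567, -0.3013, 0.004]
ee_rot: [[0.956, 0.292, 0.0], [0.292, -0.956, -0.0], [0.0, 0.0, -1.0]]
wrist_force: [-1.1, -0.5, 4.0]
gripper_width: 0.26
gripper_force: 30.0
```

Contact; release, lift and back away for the final look.

Request:
servo_tool([
  [0,0,0],
  [0,0,0],
  [0,0,0],
  [0,0,0],
  [0,0,0],
], spin=[0,0,0,0,0], grip=[0.7,0.65,0.6,0.55,0.55])

```text
time_s: 45.45
tcp_pos: [0.5669, -0.3012, 0.0035]
ee_rot: [[0.956, 0.292, 0.0], [0.292, -0.956, 0.0], [0.0, -0.0, -1.0]]
wrist_force: [0.3, 1.3, 1.6]
gripper_width: 0.43
gripper_force: 1.0
```

Request:
servo_tool([
  [0,0,-0.005],
  [0,0,-0.025],
  [0,0,-0.06],
  [0,0,-0.1],
  [0,0,-0.14],
], spin=[0,0,0,0,0], grip=[0.55,0.55,0.55,0.55,0.55])

```text
time_s: 45.87
tcp_pos: [0.5659, -0.301, 0.1444]
ee_rot: [[0.956, 0.292, -0.002], [0.292, -0.956, 0.001], [-0.002, -0.001, -1.0]]
wrist_force: [0.7, 0.3, -0.5]
gripper_width: 0.449
gripper_force: 0.0
```

Request:
servo_tool([
  [-0.035,0,0],
  [-0.07,0,0],
  [-0.105,0,0],
  [-0.14,0,0],
  [-0.17,0,0],
], spin=[0,0,0,0,0], grip=[0.5,0.5,0.5,0.5,0.5])

```text
time_s: 46.28
tcp_pos: [0.4018, -0.3509, 0.1436]
ee_rot: [[0.956, 0.292, -0.001], [0.292, -0.956, 0.001], [-0.0, -0.001, -1.0]]
wrist_force: [0.6, -1.3, 0.1]
gripper_width: 0.502
gripper_force: 0.0
```

Request:
servo_tool([
  [0,0,0],
  [0,0,0],
  [0,0,0],
  [0,0,0],
  [0,0,0],
], spin=[0,0,0,0,0], grip=[0.5,0.5,0.5,0.5,0.5])

```text
time_s: 46.7
tcp_pos: [0.4052, -0.3507, 0.1434]
ee_rot: [[0.956, 0.293, -0.0], [0.293, -0.956, -0.0], [-0.0, 0.0, -1.0]]
wrist_force: [-0.1, -0.3, -0.5]
gripper_width: 0.5
gripper_force: 0.0
```

```bash
python3 -c "
from h import *
c=save('scene','scene16');d=save('top','top16');s=sense();print(s['tcp_pos'],s['wrist_force'])
cv2.imwrite('pics/s16.png',ortho(d,.02,.40,.75,-.37,.40))
for n in 'former_barrel former_small bamboo_brush thin_brush wood_rib green_bowl needle_cup'.split():
  print(n,[[(np.round(x['point'],3).tolist(),round(x['conf'],2)) for x in tip_of(n,cam)[:2]] for cam in('top','scene')])"
```

```text
[ 0.40497326 -0.35066785  0.1432637 ] [0.53073889 0.30983337 0.1758407 ]
former_barrel [[([0.564, 0.341, 0.007], 0.68)], [([0.565, 0.34, 0.01], 0.94), ([0.698, -0.157, 0.006], 0.62)]]
former_small [[([0.57, 0.254, 0.007], 0.8), ([0.615, -0.047, 0.023], 0.17)], [([0.574, 0.253, 0.007], 0.87)]]
bamboo_brush [[([0.622, 0.008, 0.025], 0.78)], [([0.624, 0.006, 0.022], 0.72)]]
thin_brush [[([0.614, -0.05, 0.025], 0.62)], []]
wood_rib [[], []]
green_bowl [[([0.696, -0.161, 0.001], 0.79)], [([0.703, -0.159, 0.0], 0.77), ([0.567, -0.287, 0.003], 0.44)]]
needle_cup [[([0.682, 0.157, 0.002], 0.59)], [([0.678, 0.154, -0.003], 0.88), ([0.614, -0.045, 0.024], 0.7)]]
```

View pics/s16.png

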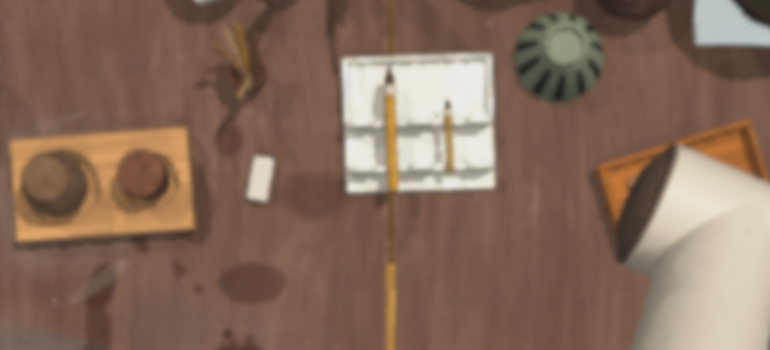

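Request:
servo_tool([
  [0,-0.04,-0.01],
  [0,-0.08,-0.02],
  [0,-0.12,-0.03],
  [0,-0.16,-0.03],
  [0,-0.2,-0.03],
], spin=[0,0,0,0,0], grip=[0.5,0.5,0.5,0.5,0.5])

```text
time_s: 47.92
tcp_pos: [0.3454, -0.1585, 0.1741]
ee_rot: [[0.957, 0.291, 0.002], [0.291, -0.957, -0.0], [0.002, 0.001, -1.0]]
wrist_force: [1.2, 1.6, 1.4]
gripper_width: 0.499
gripper_force: 0.0
```

Request:
servo_tool([
  [0,-0.04,0],
  [0,-0.08,0],
  [0,-0.12,0],
  [0,-0.15,0],
  [0,-0.15,0],
], spin=[0,0,0,0,0], grip=[0.5,0.5,0.5,0.5,0.5])

```text
time_s: 48.33
tcp_pos: [0.3011, -0.0125, 0.1741]
ee_rot: [[0.953, 0.302, 0.003], [0.302, -0.953, 0.002], [0.003, -0.001, -1.0]]
wrist_force: [0.3, -0.5, -0.2]
gripper_width: 0.496
gripper_force: 0.0
```

```bash
python3 -c "
from h import *
for cam in('top','scene'):
  c=save(cam,cam+'17');print(cam,[(np.round(x['point'],3).tolist(),round(x['conf'],2)) for x in tip_of('wood_rib',cam)])
  t=np.radians(17);R=np.array([[np.cos(t),-np.sin(t)],[np.sin(t),np.cos(t)]])
  ly,lx=np.arange(.07,-.072,-.002),np.arange(.036,-.038,-.004)
  L=np.stack(np.meshgrid(lx,ly,indexing='ij'),-1)
  P=np.concatenate([L@R.T+[.563,-.288],np.full(L.shape[:2]+(1,),.010)],-1)
  m=proj(c,P).astype(np.float32);o=cv2.remap(c['pixels'],m[...,0],m[...,1],1)
  s=cv2.cvtColor(o,cv2.COLOR_BGR2HSV)[...,1]
  for r in s: print(''.join('#' if v<135 else ('+' if v<165 else '.') for v in r))
s=sense();print(s['tcp_pos'],s['time_s'])"
```

```text
top [([0.566, -0.302, 0.006], 0.46)]
.......................................................................
.......................................................................
.........++++++++......................++++++..........................
.......+++######++..................+++#####+++........................
.......++########++................++########++........................
.......++########++................++#########++.......................
.......++########++.................++########++.......................
........+#########++................++#########++......................
.......++#########++................++#########+++.....................
........+#########++.................+##########++.....................
.......++#########++................++##########++.....................
......++#########++.................++#########++......................
......+#########++..................++########+++......................
.....++#########++.................++#########++.......................
.....+#########++..................++########+++.......
[... 1057 characters left out ...]
++++++
+++++++###########+++++++++++++++++++###########+++++++++++++++++++++++
+++++++###########+++++++++++.+++++++##########++++++++++++++++++++++++
++++++###########++++++++++++++++++++##########++++++++++++++++++++++++
++++++##########++++++++++++++++++++##########+++++++++++++++++++++++++
+++++##########+++.++++++++++++.++++##########+++++++++++++++++++++++++
++++++########++++++++++++++++++++++#########++.+++++++++++++++++.+++++
++++++++####++++++++++++++++.+++++++++######+++++++++++.++.++++++++++++
++++++++++++++++++.++++++++++++++++++++++++++++.++.++++++++++++++++++++
+++++++++++++++++++++++++++..+++++++..++++++++++++++++++.++..++++.+++++
[ 0.30213769 -0.0165134   0.17365997] 48.5333
```

The rib lies flat on the tray floor beside its twin, and the other things are in place.

```bash
python3 -c "
from station import *
print(finish_job())"
```

```text
the job is handed in; nothing more can be done
None
```

The job is handed in: both formers are seated in the board, both brushes lie in the rest's grooves, and the rib is flat in the tray beside its twin, with the bowl and cup untouched, at 48.5 s of the 120 s limit.

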